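# Make up the slip file and set out the registration place

### The arm

A 6-joint arm with a two-finger parallel gripper is mounted at the origin on the work surface; the furniture and walls round the work are solid. World frame = base frame: x ahead of the robot, y to its left, z up, the work surface at z = 0. Lengths are in m, angles in rad, forces in N, time in s.
With the tool pointing down it reaches from about 0.225 to 0.875 m from the base axis. Payload 3.4 kg.
Tool frame: the origin (TCP) lies midway between the tips of the shut fingers; the grasp point (between the pads) lies ctrl.pinch_z behind it (ctrl.pinch_z is the distance from the TCP to the grasp point, in m); z points along the fingers, y is the direction in which the jaws open and shut (so a half turn about z gives the same grasp; the last joint's range is limited). The gripper opens to 85 mm and grips with 20 to 120 N. Pads are 22 mm wide; open, the fingers measure 114 mm over their backs; the gripper's body (76 mm by 85 mm) begins 54 mm behind the grasp point. The pads swing forward as they close: fully open they stand 13 mm farther back than shut.
Start: joints at [-1.303, 0.276, 1.505, -0, 1.361, -0.121], TCP at [0.218, -0.532, 0.231] pointing down, gripper open.
Joint ranges: [-2.89, 2.89], [-0.75, 2.08], [0.22, 2.7], [-1.18, 4.32], [0.11, 2.71], [-2.7, 2.7]. Speed limits (rad/s): [2.57, 2.57, 3.14, 3.14, 3.14, 3.14].

### API

Orientations are given as a unit quaternion [w, x, y, z].
In Python, from workcell import ctrl, vision, ticket gives the robot as it stands.
- The arm moves only by the shell command python3 -m pendant 'ROWS' [OPENING] [FORCE]. ROWS is JSON, one flat list of numbers, 6 for each row, row after row: the shift along the tool's x, y, z scaled (see below), then the turn, a rotation vector about the tool's x, y, z scaled (see below). In form: [dx, dy, dz, wx, wy, wz, dx, dy, dz, wx, wy, wz, ...]. A call has 1 to 20 rows; each row shifts and turns the commanded pose from where the row before left it, along the tool's axes as they then stand; what a row does not reach is not made up. The controller multiplies each number of a shift by 12 cm and each number of a turn by 2 pi rad. A row lasts 1/12 s, in which the tool goes at most 41.7 mm and 7.16 degrees, less where a joint would pass 70% of its speed; a pose out of reach is approached as far as the arm can. A call with a number of a shift or a turn outside -1 to 1 is refused whole. A call with a gripper value outside its range is refused whole. OPENING is the closure, from -1 (fully open) to 1 (shut), so that 0 is half open, set as the call begins (- or left out, the last holds). The fingers move at their own pace and stop on an object; FORCE is the grip in N (left out, the last holds). Time passes only in rows, so rows that do not move let the fingers close. It gives the time, the measured TCP pose, the force and the opening at its end, in the units of the state.
- ctrl.sense(): the state, without advancing time (a new reading comes with each control period).
- vision.read_camera(name): name is "scene" or "top" or "wrist"; returns (picture, depth): 480x640x3 uint8, red, green, blue; 480x640 float32, m along the optical axis (not along the pixel's ray), 0 where there is no reading.
- vision.camera_info(name): a dict with "intrinsics" (3x3 intrinsics, pixels), "eye" and "orientation" of the camera in the world; the wrist camera has in their place "mount" (4x4, takes a point from camera to tool coordinates, whose origin is the TCP and whose axes are the flange's). Camera axes: x right, y down, z forward; pixel columns grow to the right and rows downward; lengths in m; the calibration is good to about 2 mm. The wrist camera is an equidistant fisheye: a pixel r from the principal point sees the ray r / f radians off the axis. A picture is of the moment at which its call begins: read the wrist's pose just before it. camera_info takes no time and is no camera call.
- ticket.sign_off(): hands the job in, once; it reports no verdict.
The state is a dict: "t": time; "joint_positions": joint angles; "qvel": joint speeds; "joint_torque": joint torques, N m; "ee_pos": TCP position; "ee_rot": TCP orientation; "force": force on the tool from outside, world axes, zero at the start; "wrist_torque": the same for the moment, N m; "opening": opening from 0.0 (shut) to 1.0 (fully open).
Only numpy, scipy, OpenCV 4.12 (cv2) and the standard library are available. Lean on these libraries where they do the work, as an engineer would, in place of code of your own. Each camera call takes 0.05 s, during which the arm holds its last target.

### The job

Make up the slip file for the morning: thread the long block of slips over the two posts first, then the short block on top of it, then the press bar on top of both, each pushed right down flat on the one below, and each block with its punched edge at the back so that it lies on the file's base. Then stand the stamp upright on the desk beside the right-hand end of the file, and lay the stapler on its base along the file's front edge (the edge nearer the robot), parallel to it and centred on it, both within a hand's breadth of the file but clear of it. Leave the glue stick and the correction fluid where they are.

Things in the scene. Friction and masses are not known exactly. Their poses are not given: they have to be found in the camera images.
- slip_file: Fixed slip file: black base 80 (own x) x 150 (y) x 10 mm, two upright steel posts near its back edge. Origin: centre of underside; x to the back (from the robot), y to the file's left, z up; yaw within 0.2 rad. Posts at x +19, y -40 and +40 mm, 7 mm thick, top at z 60 mm, tapering to 3 mm over the last 8 mm. Right-hand end at y -75 mm, front edge at x -40 mm.
- long_block: Stiff block of white slips, card back, grey cloth strip at its punched edge: 60 (own x) x 130 (y) x 18 mm thick, 0.10-0.20 kg. Origin: centre of underside, z up. Two 12 mm through holes at x +19, y -40 and +40 mm (punched edge = +x). Starts with +x within 0.3 rad of the robot's +x. On the file: origin over the file's origin, underside at 10 mm, +x to the back.
- short_block: Like the long block but 44 (own x) x 104 (y) x 12 mm thick, 0.07 kg. Origin: centre of underside, z up. Two 12 mm through holes at x +11, y -40 and +40 mm (punched edge = +x). Starts with +x within 0.3 rad of the robot's +x. On the file: on the long block, underside at 28 mm, origin over the file's x +8 mm, +x to the back.
- press_bar: Aluminium bar 24 (own x) x 110 (y) x 6 mm, black upright finger grip on its middle: 13 mm thick (x), 46 long (y), top 22 mm above the underside. Origin: centre of underside. Two 12 mm holes at x 0, y -40 and +40 mm; either way round fits. 0.09 kg. Starts with its length within 0.3 rad of the robot's y. On the file: underside at 40 mm, origin over the file's x +19 mm.
- stamp: Self-inking office stamp, red sleeve on a black frame, upright, 45 (own x) x 71 (y) x 66 mm high, about 0.1 kg. Origin: centre of underside. Grasp the sleeve across its 44 mm (x), 32 to 66 mm up; the sleeve does not move. Starts with own y within 0.3 rad of the robot's y; its final turn is free.
- desk_stapler: Dark blue stapler on its base, 32 (own x) x 128 (y, its length) x 46 mm high, 0.11-0.23 kg. Origin: centre of underside. Its arm, which does not move, is 20 mm thick (x) from 22 to 46 mm up; base 32 mm wide up to 8 mm. Length within 0.3 rad of the robot's y at the start; either way round is right.
- glue_stick: A standing glue stick with a green cap, 24 mm thick, 96 mm high, loose, at the back right corner of the desk: leave it. Origin: centre of the underside.
- correction_fluid: A small standing bottle with a blue cap, 30 mm thick, 72 mm high, loose, near the glue stick: leave it. Origin: centre of the underside.

How it is judged:
At the end, for the whole second after the job is handed in: On the posts, flat: long block, short block, press bar, undersides at 10, 28, 40 mm (4 mm), within 7 mm of place, right way round. Stamp upright, 95-205 mm right of the file's centre, 55 mm fore-aft. Stapler on its base, 55-145 mm in front, 55 mm sideways, parallel to 0.25 rad. At rest (x of long_block in the frame of slip_file between -0.007 and 0.007 m and y of long_block in the frame of slip_file between -0.007 and 0.007 m and z of long_block in the frame of slip_file below 0.014 m and angle between each of long_block, short_block, press_bar's own z axis and vertical below 0.06 rad and x of short_block in the frame of slip_file between 0.001 and 0.015 m and y of short_block in the frame of slip_file between -0.007 and 0.007 m and z of short_block in the frame of slip_file below 0.032 m and x of press_bar in the frame of slip_file between 0.012 and 0.026 m and y of press_bar in the frame of slip_file between -0.007 and 0.007 m and z of press_bar in the frame of slip_file below 0.044 m and x of stamp in the frame of slip_file between -0.055 and 0.055 m and y of stamp in the frame of slip_file between -0.205 and -0.095 m and z of each of stamp, desk_stapler in the frame of slip_file below 0.006 m and angle between each of stamp, desk_stapler's own z axis and vertical below 0.08 rad and x of desk_stapler in the frame of slip_file between -0.145 and -0.055 m and y of desk_stapler in the frame of slip_file between -0.055 and 0.055 m and angle between the y axis of desk_stapler and the y axis of slip_file, either way round below 0.25 rad and linear speed of each of long_block, short_block, press_bar, stamp, desk_stapler below 0.02 m/s); the robot touches nothing.
It fails at once if the glue stick is moved by more than 20 mm (distance of glue_stick from where it was at the start of the episode above 0.02 m).
It fails at once if the correction fluid is moved by more than 20 mm (distance of correction_fluid from where it was at the start of the episode above 0.02 m).
It also fails if it takes over 128 s, if anything falls off the work surface, if the arm or the gripper's body presses on something with over 40 N, if the wrist force passes 120 N, or if a joint passes its speed limit or range.

## Working session

There is one attempt and no reset: what is moved stays moved. The work goes in short steps, Python scripts to look and compute and a shell command to move; the robot and the scene stay as the last step left them, time stands still between calls to the robot, and variables do not carry over. Pictures are saved under pics/ and viewed, and the job is handed in when it is done.

```bash
ls; mkdir -p pics; python3 - <<'E'
from workcell import ctrl, vision
import cv2,numpy as np
print(ctrl.sense(), ctrl.pinch_z)
for n in ["scene","top","wrist"]:
    p,d=vision.read_camera(n); cv2.imwrite(f"pics/{n}0.png",p[:,:,::-1]); np.save(f"pics/{n}0.npy",d)
    print(n,vision.camera_info(n), (d>0).mean())
E
```

```text
pics
{'t': 0.0, 'joint_positions': array([-1.30300086e+00,  2.76576522e-01,  1.50615943e+00, -1.26313338e-05,
        1.36067669e+00, -1.20985100e-01]), 'qvel': array([ 2.37894139e-04, -1.03706300e-03, -1.12841500e-03,  3.40427880e-05,
       -8.32045491e-04, -2.48432104e-03]), 'joint_torque': array([-8.91636846e-04, -4.16782594e+01, -2.45807648e+01, -1.30715262e-04,
        1.10842785e-02,  1.46020523e-05]), 'ee_pos': array([ 0.21781555, -0.53156879,  0.23043976]), 'ee_rot': array([-9.07092796e-04,  9.81164968e-01,  1.93169554e-01, -7.28973975e-05]), 'force': array([-0.75435262, -0.00550366, -0.11751526]), 'wrist_torque': array([-0.00427354,  0.04199455, -0.05148965]), 'opening': 0.9997887377130872} 0.0187
scene {'intrinsics': array([[570.47997427,   0.        , 320.43021283],
       [  0.        , 570.47997427, 241.80363107],
       [  0.        ,   0.        ,   1.        ]]), 'eye': array([-0.82768459,  0.88857913,  0.74145185]), 'orientation': array([ 0.25628431, -0.37687829,  0.75190034, -0.47636855])} 0.8852311197916667
top {'intrinsics': array([[449.70091449,   0.        , 321.46644264],
       [  0.        , 449.70091449, 244.23601206],
       [  0.        ,   0.        ,   1.        ]]), 'eye': array([ 0.37739111, -0.01818163,  1.1296571 ]), 'orientation': array([ 0.03163724, -0.70247639,  0.71086099, -0.01423616])} 0.995947265625
wrist {'intrinsics': array([[371.64829954,   0.        , 318.5151983 ],
       [  0.        , 371.64829954, 235.79385412],
       [  0.        ,   0.        ,   1.        ]]), 'mount': array([[ 5.45178051e-04, -9.62961573e-01, -2.69638112e-01,
         6.77435716e-02],
       [ 9.99999798e-01,  6.13337326e-04, -1.68530833e-04,
        -9.08293535e-05],
       [ 3.27667835e-04, -2.69637965e-01,  9.62961713e-01,
        -1.41782138e-01],
       [ 0.00000000e+00,  0.00000000e+00,  0.00000000e+00,
         1.00000000e+00]])} 0.982890625
```

View pics/top0.png

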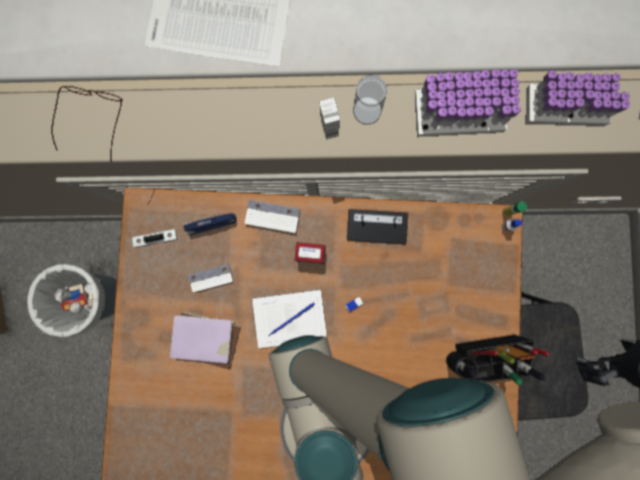

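View pics/scene0.png

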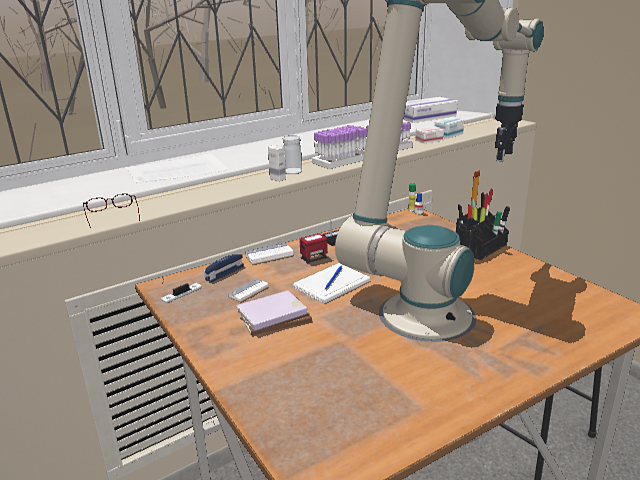

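View pics/wrist0.png

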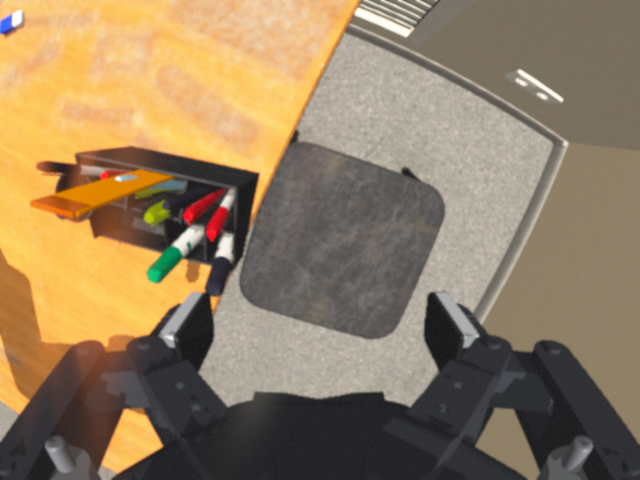

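```bash
cat > h.py <<'E'
from workcell import ctrl, vision
import cv2,numpy as np
from scipy.spatial.transform import Rotation as Rn
def q2R(q): return Rn.from_quat([q[1],q[2],q[3],q[0]]).as_matrix()
def ray(name,uv,info=None,pose=None):
    """origin, dirs (N,3) world; dirs have unit camera z for pinhole"""
    i=vision.camera_info(name) ; K=i['intrinsics']; uv=np.atleast_2d(uv).astype(float)
    x=(uv[:,0]-K[0,2])/K[0,0]; y=(uv[:,1]-K[1,2])/K[1,1]
    if name=='wrist':
        r=np.hypot(x,y)+1e-12; d=np.c_[x/r*np.sin(r),y/r*np.sin(r),np.cos(r)]
        M=i['mount']; R=q2R(pose[1]); return R@M[:3,3]+pose[0], d@(R@M[:3,:3]).T
    return i['eye'], np.c_[x,y,np.ones_like(x)]@q2R(i['orientation']).T
def onplane(name,uv,z,pose=None):
    o,d=ray(name,uv,pose=pose); return o+d*((z-o[2])/d[:,2])[:,None]
def pts(name,uv,depth,pose=None):
    uv=np.atleast_2d(uv).astype(int); o,d=ray(name,uv,pose=pose)
    z=depth[uv[:,1],uv[:,0]]
    if name=='wrist':
        fw=q2R(pose[1])@vision.camera_info(name)['mount'][:3,2]; d=d/(d@fw)[:,None]
    return o+d*z[:,None]
def shot(name,tag):
    s=ctrl.sense(); p,d=vision.read_camera(name); pose=(s['ee_pos'],s['ee_rot'])
    cv2.imwrite(f"pics/{tag}.png",p[:,:,::-1]); np.savez(f"pics/{tag}.npz",p=p,d=d,pos=pose[0],rot=pose[1])
    return p,d,pose
E
python3 - <<'E'
from h import *
p=cv2.imread("pics/top0.png");d=np.load("pics/top0.npy")
cv2.imwrite("pics/top0c.png",cv2.resize(p[185:305,120:330],None,fx=3.8,fy=3.8,interpolation=cv2.INTER_CUBIC))
g=np.mgrid[0:480,0:640]; uv=np.c_[g[1].ravel(),g[0].ravel()]
P=pts("top",uv,d).reshape(480,640,3)
for n,u,v in [("bar",153,238),("stap",210,223),("long",272,212),("stamp",310,253),("file",378,235),("short",211,282),("desk",420,270),("sill",250,140),("sillfront",250,178),("glue",520,206),("fluid",513,224)]: print(n,P[v,u].round(4))
E
```

```text
bar [0.4706 0.4294 0.0208]
stap [0.5036 0.2801 0.0432]
long [0.532  0.1314 0.0179]
stamp [0.4265 0.0353 0.0605]
file [ 0.4717 -0.1323  0.0084]
short [0.3593 0.2859 0.0105]
desk [ 3.834e-01 -2.360e-01  1.000e-04]
sill [0.6712 0.1594 0.1648]
sillfront [ 0.6233  0.1903 -0.0025]
glue [ 0.5267 -0.4488  0.0966]
fluid [ 0.4894 -0.4465  0.0587]
```

View pics/top0c.png

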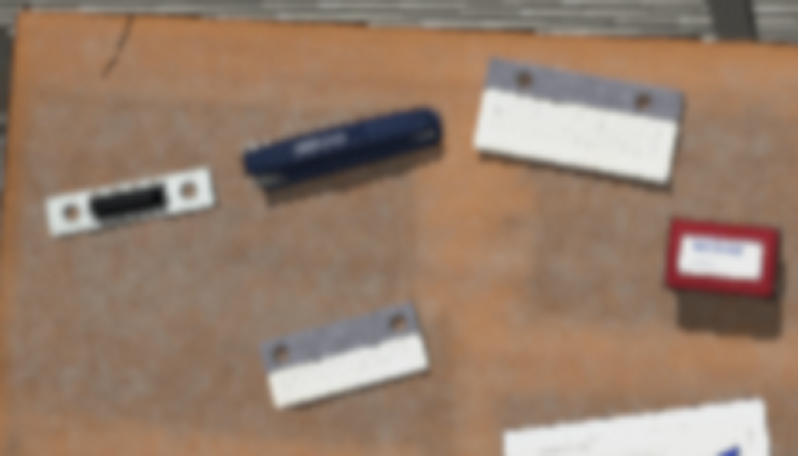

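```bash
python3 -m pendant '[0,0,0,0,0,-0.0188,0,0,0,0,0,-0.0188,0,0,0,0,0,-0.0188,0,0,0,0,0,-0.0188,0,0,0,0,0,-0.0188,0,0,0,0,0,-0.0188,0,0,0,0,0,-0.0188,0,0,0,0,0,-0.0188,0,0,0,0,0,-0.0188,0,0,0,0,0,-0.0188]' -1 40
python3 -m pendant '[0.24,0.131,0,0,0,0,0.24,0.131,0,0,0,0,0.24,0.131,0,0,0,0,0.24,0.131,0,0,0,0,0.24,0.131,0,0,0,0,0.24,0.131,0,0,0,0,0.24,0.131,0,0,0,0,0.24,0.131,0,0,0,0,0.24,0.131,0,0,0,0,0.24,0.131,0,0,0,0,0.24,0.131,0,0,0,0,0.24,0.131,0,0,0,0,0.24,0.131,0,0,0,0,0.24,0.131,0,0,0,0,0.24,0.131,0,0,0,0,0.24,0.131,0,0,0,0,0,0,0,0,0,0]'
python3 - <<'E'
from h import *
shot("wrist","w1")
E
```

```text
t: 0.98
ee_pos: [0.2179, -0.5318, 0.2309]
ee_rot: [-0.0, 0.705, 0.709, 0.0]
force: [-0.6, -0.2, -1.2]
opening: 1.0
t: 2.4
ee_pos: [0.4719, -0.0668, 0.2311]
ee_rot: [-0.001, 0.706, 0.709, 0.002]
force: [0.1, -0.8, -0.3]
opening: 1.002
```

View pics/w1.png

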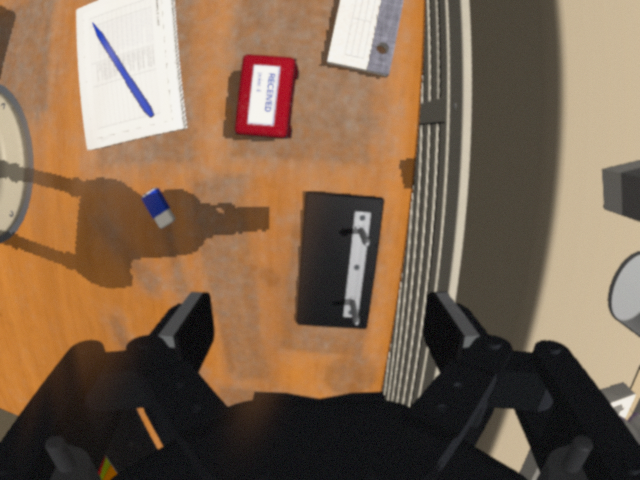

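```bash
python3 - <<'E'
from h import *
z=np.load("pics/w1.npz");p=z['p'];d=z['d'];pose=(z['pos'],z['rot'])
cv2.imwrite("pics/w1c.png",cv2.resize(p[180:340,280:400,::-1],None,fx=3.7,fy=3.7,interpolation=cv2.INTER_CUBIC))
g=np.mgrid[180:345,280:400]; uv=np.c_[g[1].ravel(),g[0].ravel()]
P=pts("wrist",uv,d,pose); P2=P.reshape(165,120,3)
for zz in (0.0,.03,.06): print((abs(P[:,2]-zz)<.004).sum())
hi=P[:,2]>.05; print("posttops",[ (P[hi&(s*(P[:,1]+.135)>0)].mean(0).round(4),uv[hi&(s*(P[:,1]+.135)>0)].mean(0)) for s in(1,-1)])
m=((p[180:345,280:400].max(2)<70)|(P2[:,:,2]>.006)).astype(np.uint8)
m=cv2.morphologyEx(m,cv2.MORPH_OPEN,np.ones((3,3)))
c=max(cv2.findContours(m,0,2)[0],key=cv2.contourArea); c=cv2.convexHull(c).reshape(-1,2)+[280,180]
W=onplane("wrist",c,.010,pose); r=cv2.minAreaRect((W[:,:2]*1000).astype(np.float32)); print(r)
print("tops by ray z.06",[onplane("wrist",uv[hi&(s*(P[:,1]+.135)>0)].mean(0),.06,pose).round(4) for s in(1,-1)])
E
```

```text
9337
32
40
posttops [(array([ 0.4878, -0.0356,  0.2482]), array([347.55737705, 248.41803279])), (array([ 0.5082, -0.1712,  0.0549]), array([355.65853659, 319.82926829]))]
((492.372314453125, -130.34689331054688), (149.4811553955078, 79.88496398925781), 85.7193832397461)
tops by ray z.06 [array([[ 0.4975, -0.097 ,  0.06  ]]), array([[ 0.5076, -0.1685,  0.06  ]])]
```

View pics/w1c.png

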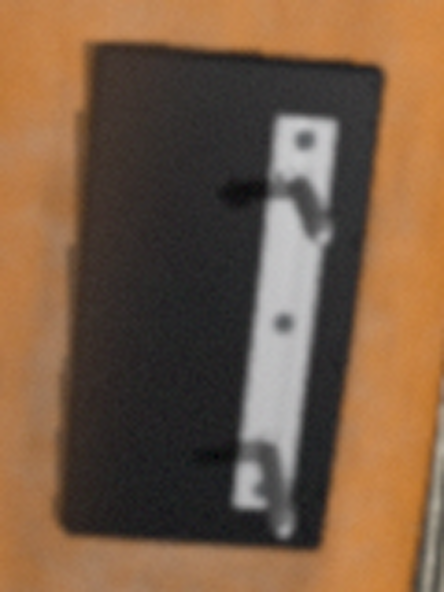

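```bash
python3 - <<'E'
from h import *
z=np.load("pics/w1.npz");pose=(z['pos'],z['rot'])
print(onplane("wrist",[[366.8,244],[356.8,322.6]],.059,pose))
c=np.array([.4924,-.1303]);a=-.0747;R=np.array([[np.cos(a),-np.sin(a)],[np.sin(a),np.cos(a)]])
print(c+R@[.019,.04],c+R@[.019,-.04])
E
```

```text
[[ 0.51467673 -0.09316976  0.059     ]
 [ 0.50894064 -0.17208582  0.059     ]]
[ 0.51433224 -0.09182953] [ 0.50836179 -0.17160643]
```

```bash
python3 -m pendant '[0.246,0.067,0.042,0,0,0,0.246,0.067,0.042,0,0,0,0.246,0.067,0.042,0,0,0,0.246,0.067,0.042,0,0,0,0.246,0.067,0.042,0,0,0,0.246,0.067,0.042,0,0,0,0,0,0,0,0,0,0,0,0,0,0,0]'
python3 - <<'E'
from h import *
shot("wrist","w2")
E
```

```text
t: 3.12
ee_pos: [0.5179, 0.1055, 0.2003]
ee_rot: [-0.0, 0.707, 0.707, -0.001]
force: [-0.3, -0.3, 0.4]
opening: 1.003
```

View pics/w2.png

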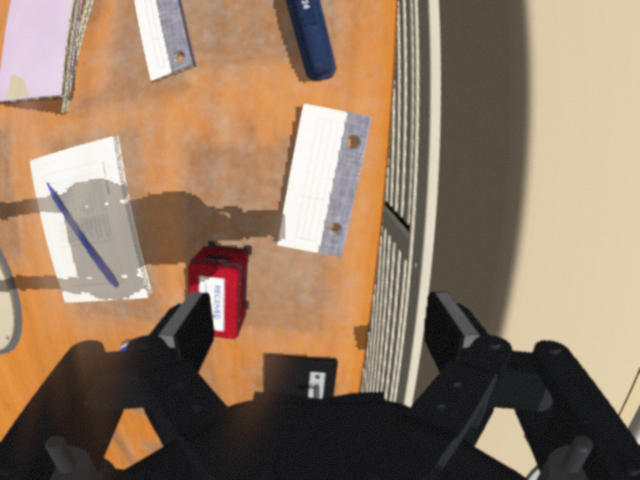

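```bash
cat >> h.py <<'E'
def block(tag,box,zt,zmin=None,satmax=60,vmin=90,name="wrist"):
    """min-area rectangle of low-saturation patch in pixel box, cast on plane zt"""
    z=np.load(f"pics/{tag}.npz");p=z['p'];pose=(z['pos'],z['rot']);x0,y0,x1,y1=box
    hsv=cv2.cvtColor(p[y0:y1,x0:x1],cv2.COLOR_RGB2HSV)
    m=((hsv[:,:,1]<satmax)&(hsv[:,:,2]>vmin)).astype(np.uint8)
    m=cv2.morphologyEx(m,cv2.MORPH_OPEN,np.ones((3,3)))
    c=max(cv2.findContours(m,0,2)[0],key=cv2.contourArea).reshape(-1,2)+[x0,y0]
    W=onplane(name,c,zt,pose); r=cv2.minAreaRect((W[:,:2]*1000).astype(np.float32))
    big=cv2.resize(p[y0:y1,x0:x1,::-1],None,fx=3,fy=3,interpolation=cv2.INTER_CUBIC); cv2.drawContours(big,[((c-[x0,y0])*3).astype(int)],-1,(0,255,0),1)
    cv2.imwrite(f"pics/{tag}_m.png",big); return r
E
python3 - <<'E'
from h import *
print(block("w2",(262,92,385,268),.018))
z=np.load("pics/w2.npz");print(onplane("wrist",[[353.5,142.5],[335.5,227.5]],.018,(z['pos'],z['rot'])))
E
```

```text
((520.24658203125, 131.68650817871094), (129.82272338867188, 61.07923889160156), 79.00545501708984)
[[0.54723299 0.16670961 0.018     ]
 [0.53238043 0.0905814  0.018     ]]
```

View pics/w2_m.png

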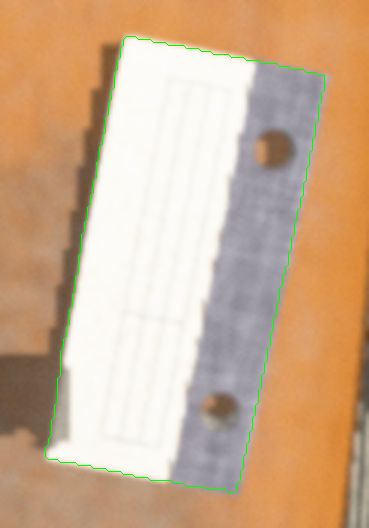

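```bash
python3 - <<'E'
from h import *
d=np.load("pics/top0.npy")
g=np.mgrid[0:240,200:560]; uv=np.c_[g[1].ravel(),g[0].ravel()]
P=pts("top",uv,d)
for y in(.2,.13,0,-.13): 
    m=(abs(P[:,1]-y)<.03)
    for lo,hi in((.02,.1),(.1,.15),(.15,.2)):
        k=m&(P[:,2]>lo)&(P[:,2]<hi)&(P[:,0]>.57); print(y,lo,np.sort(P[k,0])[:4].round(3), k.sum())
E
```

```text
0.2 0.02 [0.631 0.632 0.632 0.632] 200
0.2 0.1 [0.628 0.629 0.629 0.629] 97
0.2 0.15 [0.628 0.628 0.628 0.628] 4409
0.13 0.02 [0.632 0.632 0.632 0.632] 187
0.13 0.1 [0.628 0.628 0.628 0.629] 101
0.13 0.15 [0.628 0.628 0.628 0.629] 4418
0 0.02 [0.632 0.632 0.632 0.632] 197
0 0.1 [0.628 0.628 0.628 0.628] 96
0 0.15 [0.628 0.628 0.628 0.628] 3879
-0.13 0.02 [0.632 0.632 0.632 0.632] 191
-0.13 0.1 [0.628 0.628 0.628 0.628] 102
-0.13 0.15 [0.628 0.628 0.628 0.629] 3726
```

```bash
cat >> h.py <<'E'
def go(x,y,z,yaw):
    """yaw = heading of the object whose x the jaws span; tool x then heads yaw+pi/2"""
    s=ctrl.sense(); R0=q2R(s['ee_rot']); t=yaw+np.pi/2
    R1=np.array([[np.cos(t),np.sin(t),0],[np.sin(t),-np.cos(t),0],[0,0,-1.]])
    w=Rn.from_matrix(R0.T@R1).as_rotvec(); v=np.array([x,y,z])-s['ee_pos']
    print("t",round(s['t'],2),"at",s['ee_pos'].round(4),"f",s['force'].round(1),"op",round(s['opening'],3))
    print(" turn first",(w/2/np.pi).round(4)," then shift",(R1.T@v/.12).round(3)," (shift unturned",(R0.T@v/.12).round(3),")")
E
python3 -c "
from h import *
go(.5202,.1317,0.0,-.192)"
```

```text
t 3.17 at [0.5178 0.1046 0.2006] f [ 0.1  0.2 -0.6] op 0.996
 turn first [-0.0002  0.0002  0.0305]  then shift [ 0.225 -0.023  1.672]  (shift unturned [0.228 0.022 1.672] )
```

```bash
python3 -m pendant '[0,0,0,0,0,0.0153,0,0,0,0,0,0.0153,0.113,-0.012,0.1,0,0,0,0.112,-0.011,0.1,0,0,0,0,0,0.25,0,0,0,0,0,0.25,0,0,0,0,0,0.25,0,0,0,0,0,0.25,0,0,0,0,0,0.15,0,0,0,0,0,0,0,0,0]'
python3 -c "
from h import *
go(.5202,.1317,0.0,-.192); shot('wrist','w3')"
```

```text
t: 4.0
ee_pos: [0.5173, 0.1301, 0.0357]
ee_rot: [-0.002, 0.773, 0.635, -0.004]
force: [-0.0, 0.0, -0.1]
opening: 1.001
t 4.0 at [0.5173 0.1301 0.0357] f [-0.   0.  -0.1] op 1.001
 turn first [-0.0013  0.0005 -0.0005]  then shift [0.018 0.021 0.297]  (shift unturned [0.019 0.023 0.297] )
```

View pics/w3.png

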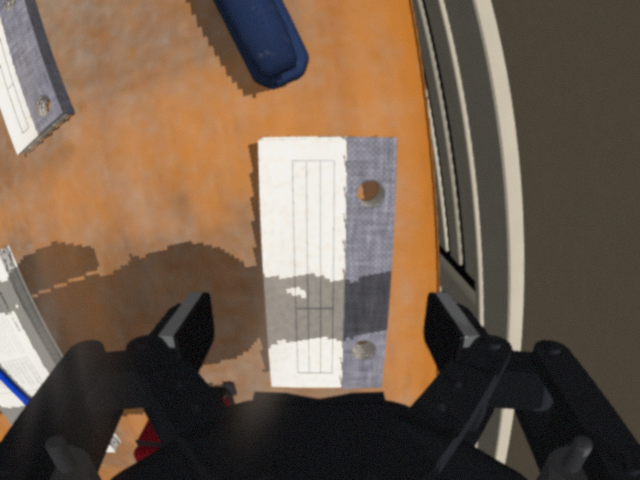

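```bash
python3 -m pendant '[0.018,0.021,0.1,-0.001,0,0,0,0,0.1,0,0,0,0,0,0.097,0,0,0,0,0,0,0,0,0,0,0,0,0,0,0]'
python3 -c "
from h import *
go(.5202,.1317,0.0,-.192)"
```

```text
t: 4.47
ee_pos: [0.5246, 0.1335, 0.0047]
ee_rot: [0.003, 0.772, 0.635, 0.003]
force: [-0.0, 0.5, 0.2]
opening: 1.0
t 4.47 at [0.5246 0.1335 0.0047] f [-0.   0.5  0.2] op 1.0
 turn first [ 0.0013 -0.     -0.0003]  then shift [-0.021 -0.033  0.039]  (shift unturned [-0.022 -0.034  0.039] )
```

```bash
python3 -m pendant '[0,0,0,0,0,0,0,0,0,0,0,0]'; python3 -m pendant '[0,0,0,0,0,0]'
python3 -c "
from h import *
go(.5202,.1317,0.0,-.192)"
```

```text
t: 4.63
ee_pos: [0.5249, 0.134, 0.0049]
ee_rot: [0.003, 0.772, 0.636, 0.003]
force: [-0.2, -0.2, 0.7]
opening: 0.996
t: 4.72
ee_pos: [0.5245, 0.1341, 0.0045]
ee_rot: [0.003, 0.772, 0.636, 0.003]
force: [0.3, -0.2, 0.3]
opening: 1.0
t 4.72 at [0.5245 0.1341 0.0045] f [ 0.3 -0.2  0.3] op 1.0
 turn first [ 0.0013 -0.0001 -0.0002]  then shift [-0.027 -0.032  0.038]  (shift unturned [-0.027 -0.032  0.037] )
```

```bash
python3 -m pendant '[-0.027,-0.032,0.038,0.0013,0,0,0,0,0,0,0,0,0,0,0,0,0,0]'
python3 -c "
from h import *
go(.5202,.1317,0.0,-.192)"
```

```text
t: 4.97
ee_pos: [0.5187, 0.1316, -0.0015]
ee_rot: [-0.001, 0.772, 0.636, -0.001]
force: [0.3, -0.2, 0.9]
opening: 1.0
t 4.97 at [ 0.5187  0.1316 -0.0015] f [ 0.3 -0.2  0.9] op 1.0
 turn first [-0.0005  0.0001 -0.0002]  then shift [ 0.003  0.012 -0.012]  (shift unturned [ 0.003  0.012 -0.012] )
```

Good. Close.

```bash
python3 -m pendant '[0,0.01,0,0,0,0,0,0,0,0,0,0,0,0,0,0,0,0,0,0,0,0,0,0,0,0,0,0,0,0,0,0,0,0,0,0,0,0,0,0,0,0,0,0,0,0,0,0]' 1 50
python3 -c "
from h import *
go(.5202,.1317,0.0,-.192); shot('wrist','w4')"
```

```text
t: 5.63
ee_pos: [0.5211, 0.1316, -0.0008]
ee_rot: [-0.0, 0.772, 0.636, -0.0]
force: [0.7, -0.3, 4.2]
opening: 0.687
t 5.63 at [ 0.5211  0.1316 -0.0008] f [ 0.7 -0.3  4.2] op 0.687
 turn first [-0.0001 -0.     -0.0002]  then shift [-0.    -0.008 -0.007]  (shift unturned [-0.    -0.008 -0.007] )
```

View pics/w4.png

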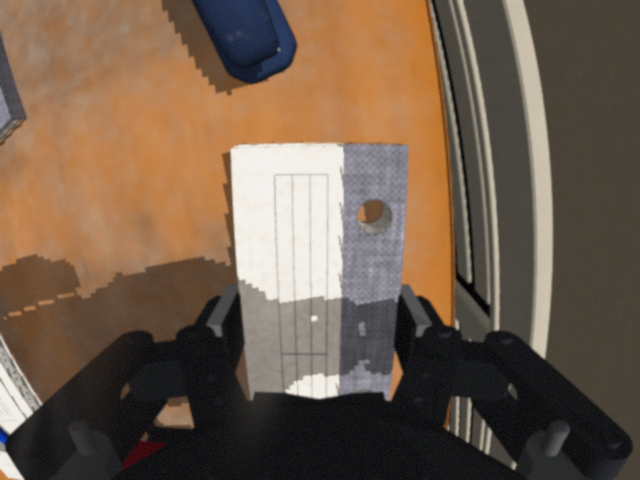

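```bash
python3 - <<'E'
from h import *
z=np.load("pics/w4.npz");pose=(z['pos'],z['rot'])
W=onplane("wrist",[[373,213],[233,146],[408,145],[320,145.5]],.018,pose)
print(((W-pose[0])@q2R(pose[1])).round(4))
E
python3 -m pendant '[0,0,-0.15,0,0,0,0,0,-0.25,0,0,0,0,0,-0.25,0,0,0,0,0,-0.25,0,0,0,0,0,0,0,0,0,0,0,0,0,0,0]'
python3 -c "
from h import *
go(.4925,-.1308,0.11,-.0735); shot('wrist','w5')"
```

```text
[[ 0.0418  0.018  -0.0188]
 [ 0.0648 -0.0291 -0.0188]
 [ 0.0652  0.0293 -0.0188]
 [ 0.0644 -0.0001 -0.0188]]
t: 6.18
ee_pos: [0.5213, 0.1316, 0.1077]
ee_rot: [-0.0, 0.772, 0.636, 0.0]
force: [0.2, -0.3, -2.0]
opening: 0.688
t 6.18 at [0.5213 0.1316 0.1077] f [ 0.2 -0.3 -2. ] op 0.688
 turn first [ 0.0001 -0.0001 -0.019 ]  then shift [-2.199 -0.079 -0.019]  (shift unturned [-2.192  0.184 -0.021] )
```

View pics/w5.png

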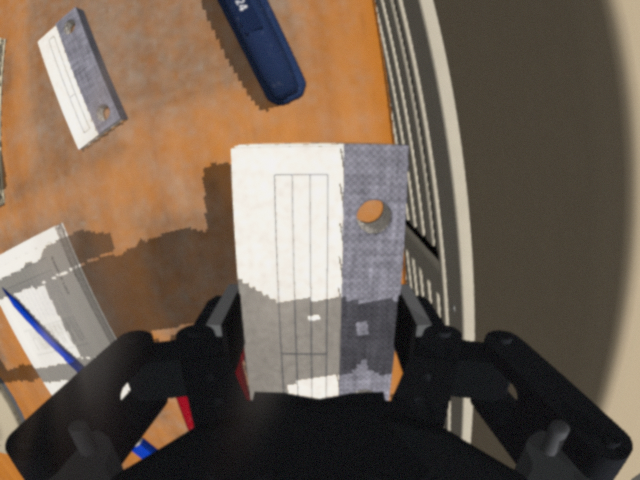

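```bash
python3 -m pendant '[0,0,0,0,0,-0.0095,0,0,0,0,0,-0.0095,-0.22,-0.008,0,0,0,0,-0.22,-0.008,0,0,0,0,-0.22,-0.008,0,0,0,0,-0.22,-0.008,0,0,0,0,-0.22,-0.008,0,0,0,0,-0.22,-0.008,0,0,0,0,-0.22,-0.008,0,0,0,0,-0.22,-0.008,0,0,0,0,-0.22,-0.008,0,0,0,0,-0.22,-0.008,0,0,0,0,0,0,0,0,0,0,0,0,0,0,0,0,0,0,0,0,0,0,0,0,0,0,0,0,0,0,0,0,0,0]'
python3 -c "
from h import *
go(.4925,-.1308,0.07,-.0735); shot('wrist','w6')"
```

```text
t: 7.65
ee_pos: [0.4913, -0.1299, 0.1062]
ee_rot: [-0.002, 0.732, 0.681, -0.001]
force: [0.7, 0.9, -2.5]
opening: 0.691
t 7.65 at [ 0.4913 -0.1299  0.1062] f [ 0.7  0.9 -2.5] op 0.691
 turn first [-0.0005 -0.0001  0.0002]  then shift [-0.007  0.01   0.301]  (shift unturned [-0.007  0.011  0.301] )
```

View pics/w6.png

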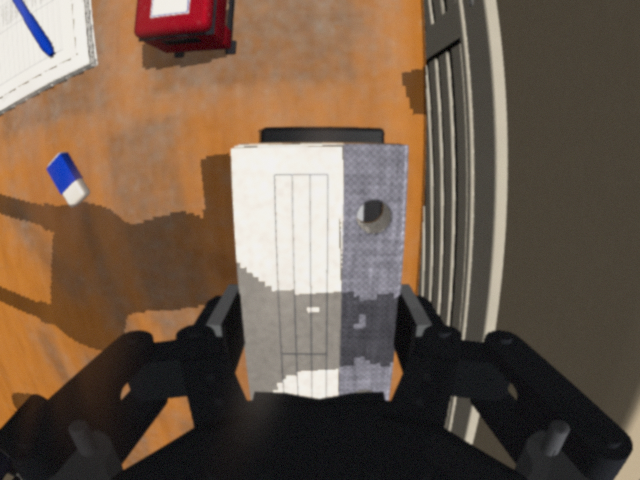

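```bash
python3 - <<'E'
from h import *
z=np.load("pics/w6.npz");pose=(z['pos'],z['rot'])
W=onplane("wrist",[[262,129],[383,129]],.01,pose)
a=-.0735;R=np.array([[np.cos(a),-np.sin(a)],[np.sin(a),np.cos(a)]])
print(((W[:,:2]-[.4925,-.1308])@R).round(4))
E
python3 -m pendant '[-0.007,0.011,0.1,-0.0005,0,0,0,0,0.1,0,0,0,0,0,0.1,0,0,0,0,0,0,0,0,0,0,0,0,0,0,0,0,0,0,0,0,0]'
python3 -c "
from h import *
go(.4925,-.1308,0.009,-.0735); shot('wrist','w7')
p=cv2.imread('pics/w7.png'); cv2.imwrite('pics/w7c.png',cv2.resize(p[110:310,220:420],None,fx=3,fy=3))"
```

```text
[[-0.0382  0.073 ]
 [ 0.0389  0.0733]]
t: 8.2
ee_pos: [0.4935, -0.1318, 0.0713]
ee_rot: [0.001, 0.732, 0.681, 0.001]
force: [0.7, 0.8, -1.6]
opening: 0.686
t 8.2 at [ 0.4935 -0.1318  0.0713] f [ 0.7  0.8 -1.6] op 0.686
 turn first [0.0003 0.     0.0001]  then shift [ 0.008 -0.009  0.519]  (shift unturned [ 0.008 -0.01   0.519] )
```

View pics/w7c.png

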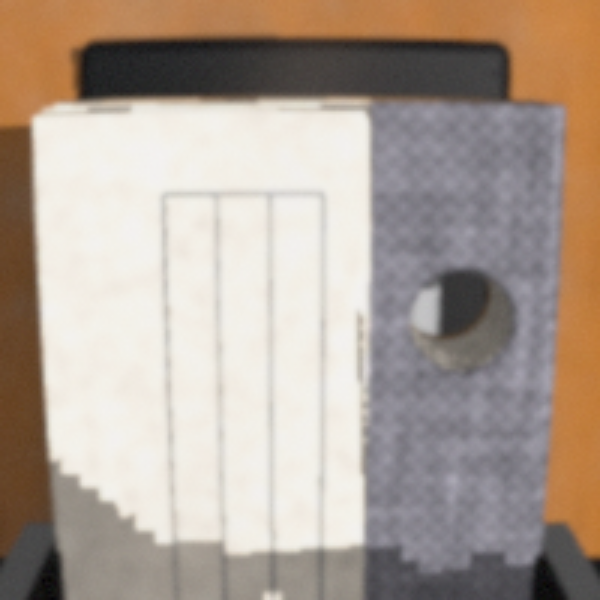

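```bash
python3 -m pendant '[0.002,-0.007,0.08,0.0003,0,0,0,0,0.08,0,0,0,0,0,0.08,0,0,0,0,0,0,0,0,0,0,0,0,0,0,0]'
python3 -c "
from h import *
go(.4925,-.1312,0.009,-.0735); shot('wrist','w8')
p=cv2.imread('pics/w8.png'); cv2.imwrite('pics/w8c.png',cv2.resize(p[110:310,220:420],None,fx=3,fy=3))"
```

```text
t: 8.67
ee_pos: [0.4914, -0.1314, 0.0409]
ee_rot: [-0.001, 0.733, 0.681, -0.001]
force: [1.3, 0.1, -1.6]
opening: 0.691
t 8.67 at [ 0.4914 -0.1314  0.0409] f [ 1.3  0.1 -1.6] op 0.691
 turn first [-0.0005 -0.0001 -0.    ]  then shift [0.003 0.009 0.266]  (shift unturned [0.002 0.009 0.266] )
```

View pics/w8c.png

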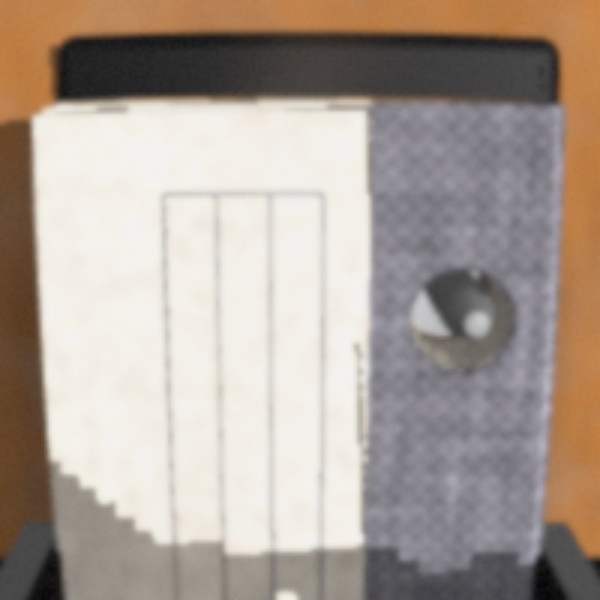

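```bash
python3 -m pendant '[0,0.014,0.02,-0.0003,0,0,0,0,0.08,0,0,0,0,0,0.08,0,0,0,0,0,0.06,0,0,0,0,0,0.02,0,0,0,0,0,0,0,0,0,0,0,0,0,0,0,0,0,0,0,0,0]'
python3 -c "
from h import *
go(.493,-.1312,0.009,-.0735)"
```

```text
t: 9.38
ee_pos: [0.4941, -0.1319, 0.0108]
ee_rot: [0.001, 0.733, 0.681, 0.001]
force: [-0.1, 0.2, -1.2]
opening: 0.689
t 9.38 at [ 0.4941 -0.1319  0.0108] f [-0.1  0.2 -1.2] op 0.689
 turn first [ 0.0003 -0.     -0.    ]  then shift [ 0.005 -0.01   0.015]  (shift unturned [ 0.005 -0.01   0.015] )
```

```bash
python3 -m pendant '[0,0,0.015,0,0,0,0,0,0.01,0,0,0,0,0,0,0,0,0]'

```

```text
t: 9.63
ee_pos: [0.4945, -0.1321, 0.0093]
ee_rot: [0.001, 0.733, 0.681, 0.001]
force: [-1.3, 0.9, 9.1]
opening: 0.687
```

Contact at 9 N; release and rise while looking.

```bash
python3 -m pendant '[0,0,0,0,0,0,0,0,0,0,0,0,0,0,0,0,0,0,0,0,0,0,0,0,0,0,0,0,0,0,0,0,0,0,0,0]' -1
python3 -m pendant '[0,0,-0.1,0,0,0,0,0,-0.3,0,0,0,0,0,-0.3,0,0,0,0,0,-0.3,0,0,0,0.1,0,-0.3,0,0,0,0.2,0,0,0,0,0,0.2,0,0,0,0,0,0.1,0,0,0,0,0,0,0,0,0,0,0,0,0,0,0,0,0]'
python3 -c "
from h import *
go(.493,-.1312,0.009,-.0735);shot('wrist','w9')"
```

```text
t: 10.13
ee_pos: [0.4939, -0.1319, 0.0077]
ee_rot: [0.0, 0.733, 0.681, 0.0]
force: [-1.1, 0.6, -0.9]
opening: 0.999
t: 10.97
ee_pos: [0.4987, -0.06, 0.1633]
ee_rot: [0.0, 0.732, 0.681, -0.0]
force: [0.0, 0.9, 0.3]
opening: 1.002
t 10.97 at [ 0.4987 -0.06    0.1633] f [0.  0.9 0.3] op 1.002
 turn first [0.     0.0001 0.0003]  then shift [-0.596 -0.003  1.286]  (shift unturned [-0.595 -0.005  1.286] )
```

View pics/w9.png

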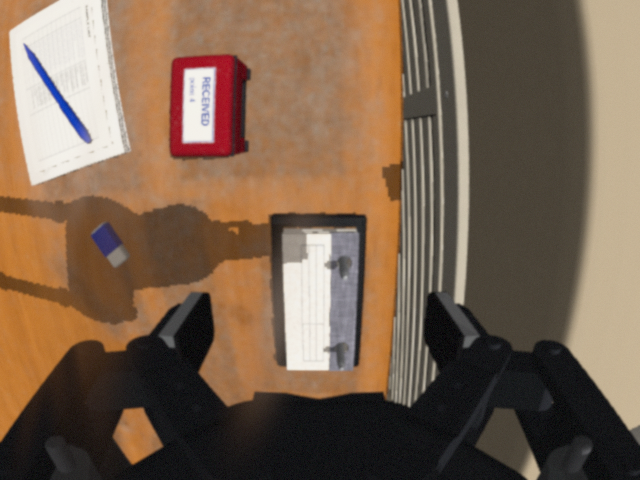

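```bash
python3 - <<'E'
from h import *
print(block("w9",(278,222,364,376),.028))
z=np.load("pics/w9.npz");pose=(z['pos'],z['rot']);d=z['d']
print(pts("wrist",[[300,300],[310,345],[340,300],[300,260]],d,pose)[:,2])
p=cv2.imread('pics/w9.png'); cv2.imwrite('pics/w9c.png',cv2.resize(p[205:385,260:380],None,fx=3.3,fy=3.3))
go(.36,.26,.17,.25)
E
```

```text
((493.3875732421875, -129.37789916992188), (132.86834716796875, 62.85313034057617), 85.83671569824219)
[0.02612461 0.02571476 0.02852251 0.02606984]
t 11.02 at [ 0.4988 -0.0605  0.1632] f [ 0.3 -0.6  0.1] op 0.998
 turn first [ 0.      0.0001 -0.0514]  then shift [ 2.874 -0.46  -0.056]  (shift unturned [ 2.58  -1.347 -0.058] )
```

View pics/w9c.png

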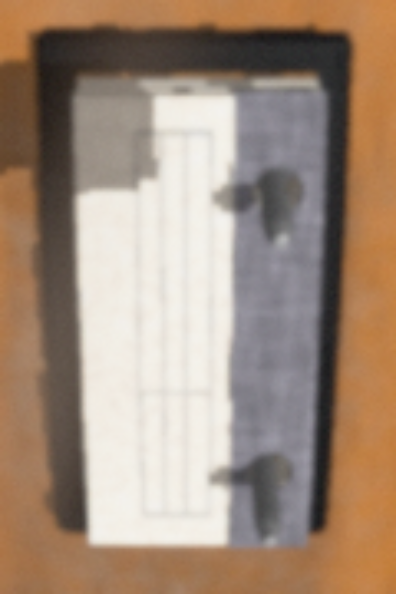

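```bash
python3 -m pendant '[0,0,0,0,0,-0.0171,0,0,0,0,0,-0.0171,0,0,0,0,0,-0.0171,0.287,-0.046,0,0,0,0,0.287,-0.046,0,0,0,0,0.287,-0.046,0,0,0,0,0.287,-0.046,0,0,0,0,0.287,-0.046,0,0,0,0,0.287,-0.046,0,0,0,0,0.287,-0.046,0,0,0,0,0.287,-0.046,0,0,0,0,0.287,-0.046,0,0,0,0,0.287,-0.046,0,0,0,0,0,0,0,0,0,0,0,0,0,0,0,0,0,0,0,0,0,0]'
python3 -c "
from h import *
go(.36,.26,0.17,.25);shot('wrist','w10')"
```

```text
t: 12.35
ee_pos: [0.3613, 0.2593, 0.1632]
ee_rot: [0.001, 0.614, 0.789, -0.0]
force: [0.3, 0.3, -0.4]
opening: 1.001
t 12.35 at [0.3613 0.2593 0.1632] f [ 0.3  0.3 -0.4] op 1.001
 turn first [ 0.0001  0.0003 -0.0002]  then shift [ 0.009 -0.009 -0.057]  (shift unturned [ 0.008 -0.009 -0.057] )
```

View pics/w10.png

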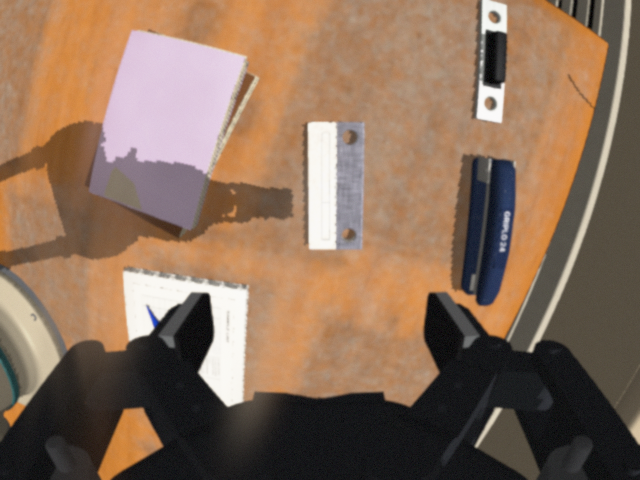

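```bash
python3 - <<'E'
from h import *
r=block("w10",(298,112,375,258),.012);print(r)
z=np.load("pics/w10.npz");h=onplane("wrist",[[349.5,136.5],[348.5,234]],.012,(z['pos'],z['rot']));v=h[0]-h[1];a=-np.arctan2(v[0],v[1]);print(h,h.mean(0),a, h.mean(0)[:2]-.011*np.array([np.cos(a),np.sin(a)]))
go(r[0][0]/1000,r[0][1]/1000,.0,a)
E
```

```text
((367.3181457519531, 288.19793701171875), (45.302642822265625, 103.69353485107422), 14.099812507629395)
[[0.36784075 0.32969109 0.012     ]
 [0.3877067  0.25323968 0.012     ]] [0.37777373 0.29146539 0.012     ] 0.25422818711635087 [0.36712729 0.2886989 ]
t 12.4 at [0.3614 0.2589 0.1633] f [ 0.9 -0.3 -0.4] op 0.998
 turn first [ 0.0001  0.0002 -0.0011]  then shift [0.224 0.109 1.361]  (shift unturned [0.226 0.106 1.361] )
```

View pics/w10_m.png

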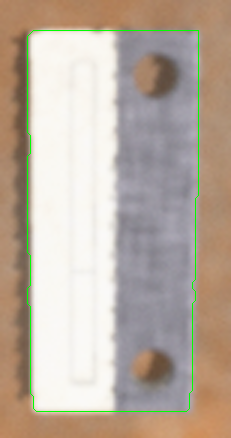

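```bash
python3 -m pendant '[0.112,0.054,0.1,0,0,-0.0006,0.112,0.055,0.15,0,0,0,0,0,0.25,0,0,0,0,0,0.25,0,0,0,0,0,0.25,0,0,0,0,0,0.15,0,0,0,0,0,0.05,0,0,0,0,0,0,0,0,0,0,0,0,0,0,0,0,0,0,0,0,0]'
python3 -c "
from h import *
go(.3673,.2883,0.002,.25);shot('wrist','w11')"
```

```text
t: 13.23
ee_pos: [0.3685, 0.2896, 0.0208]
ee_rot: [0.001, 0.613, 0.79, 0.002]
force: [0.1, -0.1, 0.7]
opening: 0.996
t 13.23 at [0.3685 0.2896 0.0208] f [ 0.1 -0.1  0.7] op 0.996
 turn first [ 0.0006 -0.0001  0.0002]  then shift [-0.008 -0.012  0.157]  (shift unturned [-0.008 -0.013  0.157] )
```

```bash
python3 -m pendant '[-0.008,-0.008,0.08,0.0003,0,0,0,0,0.075,0,0,0,0,0,0,0,0,0,0,0,0,0,0,0]'
python3 -m pendant '[0,0,0,0,0,0,0,0,0,0,0,0,0,0,0,0,0,0,0,0,0,0,0,0,0,0,0,0,0,0,0,0,0,0,0,0,0,0,0,0,0,0,0,0,0,0,0,0]' 1 40
python3 -c "
from h import *
go(.3673,.2883,0.002,.25);shot('wrist','w11')"
```

```text
t: 13.62
ee_pos: [0.3655, 0.2879, 0.0004]
ee_rot: [-0.0, 0.612, 0.791, -0.001]
force: [0.1, 0.4, -0.0]
opening: 0.999
t: 14.28
ee_pos: [0.3667, 0.2886, 0.0015]
ee_rot: [0.0, 0.612, 0.79, 0.0]
force: [0.8, 0.2, 5.6]
opening: 0.501
t 14.28 at [0.3667 0.2886 0.0015] f [0.8 0.2 5.6] op 0.501
 turn first [ 0.0001 -0.      0.0004]  then shift [-0.004  0.005 -0.004]  (shift unturned [-0.004  0.005 -0.004] )
```

View pics/w11.png

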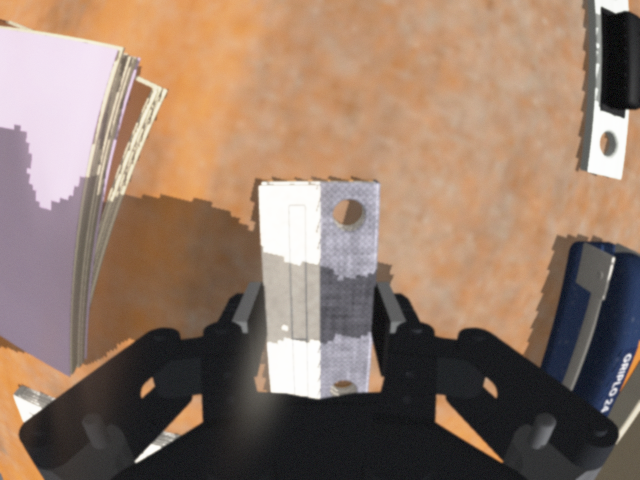

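```bash
python3 - <<'E'
from h import *
z=np.load("pics/w11.npz");pose=(z['pos'],z['rot'])
W=onplane("wrist",[[348,211.5],[260,183],[379,182],[320,182.5]],.012,pose)
print(((W-pose[0])@q2R(pose[1])).round(4))
E
python3 -m pendant '[0,0,-0.15,0,0,0,0,0,-0.25,0,0,0,0,0,-0.25,0,0,0,0,0,-0.25,0,0,0,0,0,0,0,0,0,0,0,0,0,0,0]'
python3 -c "
from h import *
go(.501,-.1322,0.11,-.0735)"
```

```text
[[ 0.0407  0.0101 -0.0105]
 [ 0.0512 -0.0215 -0.0105]
 [ 0.0516  0.0211 -0.0105]
 [ 0.0513 -0.0001 -0.0105]]
t: 14.83
ee_pos: [0.3672, 0.2889, 0.1103]
ee_rot: [0.001, 0.612, 0.791, 0.001]
force: [-0.6, 1.1, -1.3]
opening: 0.5
t 14.83 at [0.3672 0.2889 0.1103] f [-0.6  1.1 -1.3] op 0.5
 turn first [ 0.0005 -0.0002  0.0519]  then shift [-3.418e+00  1.370e+00  3.000e-03]  (shift unturned [-3.676e+00  2.030e-01  1.000e-03] )
```

```bash
python3 -m pendant '[0,0,0,0,0,0.0173,0,0,0,0,0,0.0173,0,0,0,0,0,0.0173,-0.285,0.114,0,0,0,0,-0.285,0.114,0,0,0,0,-0.285,0.114,0,0,0,0,-0.285,0.114,0,0,0,0,-0.285,0.114,0,0,0,0,-0.285,0.114,0,0,0,0,-0.285,0.114,0,0,0,0,-0.285,0.114,0,0,0,0,-0.285,0.114,0,0,0,0,-0.285,0.114,0,0,0,0,-0.285,0.114,0,0,0,0,-0.283,0.116,0,0,0,0,0,0,0,0,0,0,0,0,0,0,0,0,0,0,0,0,0,0]'
python3 -c "
from h import *
go(.501,-.1322,0.068,-.0735)"
```

```text
t: 16.33
ee_pos: [0.4984, -0.1321, 0.1073]
ee_rot: [-0.002, 0.733, 0.68, -0.001]
force: [-0.6, -0.3, -0.7]
opening: 0.5
t 16.33 at [ 0.4984 -0.1321  0.1073] f [-0.6 -0.3 -0.7] op 0.5
 turn first [-0.0008 -0.0002 -0.0002]  then shift [0.001 0.022 0.327]  (shift unturned [0.    0.023 0.327] )
```

```bash
python3 -m pendant '[0,0.02,0.12,-0.0005,0,0,0,0,0.12,0,0,0,0,0,0.12,0,0,0,0,0,0.1,0,0,0,0,0,0,0,0,0,0,0,0,0,0,0,0,0,0,0,0,0]'
python3 -c "
from h import *
go(.501,-.1322,0.03,-.0735); shot('wrist','w12')
p=cv2.imread('pics/w12.png'); cv2.imwrite('pics/w12c.png',cv2.resize(p[110:310,220:420],None,fx=3,fy=3))"
```

```text
t: 16.92
ee_pos: [0.5025, -0.1321, 0.0542]
ee_rot: [0.001, 0.732, 0.681, 0.001]
force: [0.1, 0.4, 0.1]
opening: 0.499
t 16.92 at [ 0.5025 -0.1321  0.0542] f [0.1 0.4 0.1] op 0.499
 turn first [0.0004 0.0001 0.0002]  then shift [-0.001 -0.013  0.202]  (shift unturned [-0.001 -0.013  0.202] )
```

View pics/w12c.png

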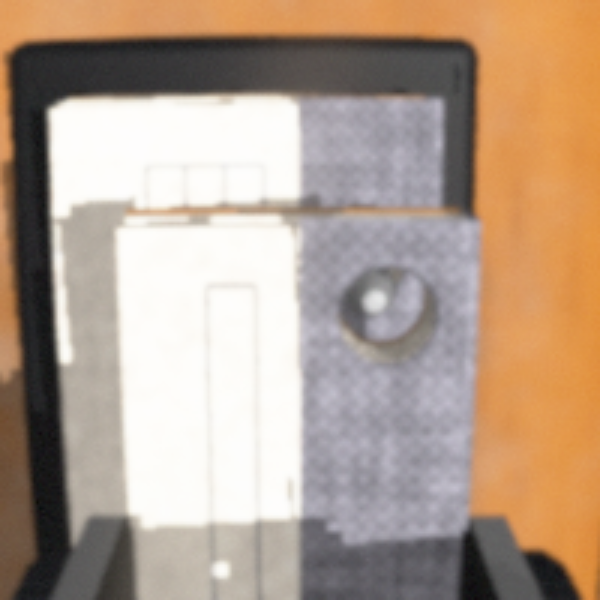

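```bash
python3 -m pendant '[0.004,-0.013,0.02,0.0003,0,0,0,0,0.06,0,0,0,0,0,0.06,0,0,0,0,0,0.04,0,0,0,0,0,0.03,0,0,0,0,0,0,0,0,0,0,0,0,0,0,0]'
python3 -c "
from h import *
go(.501,-.1322,0.03,-.0735)"
```

```text
t: 17.55
ee_pos: [0.5005, -0.1323, 0.0295]
ee_rot: [-0.0, 0.733, 0.681, -0.0]
force: [-2.5, 0.9, 10.1]
opening: 0.5
t 17.55 at [ 0.5005 -0.1323  0.0295] f [-2.5  0.9 10.1] op 0.5
 turn first [-0.0001  0.     -0.    ]  then shift [ 0.001  0.004 -0.004]  (shift unturned [ 0.001  0.004 -0.004] )
```

```bash
python3 -m pendant '[0,0,0,0,0,0,0,0,0,0,0,0,0,0,0,0,0,0,0,0,0,0,0,0,0,0,0,0,0,0]' -1
python3 -m pendant '[0,0,-0.1,0,0,0,0,0,-0.3,0,0,0,0,0,-0.3,0,0,0,0,0,-0.3,0,0,0,0,0,-0.1,0,0,0,0.2,0,0,0,0,0,0.2,0,0,0,0,0,0.1,0,0,0,0,0,0,0,0,0,0,0,0,0,0,0,0,0]'
python3 -c "
from h import *
go(.46,.40,0.15,.17);shot('wrist','w13')
z=np.load('pics/w13.npz');P=pts('wrist',[[300,300],[320,330],[320,290],[300,260],[335,320]],z['d'],(z['pos'],z['rot']));print(P.round(4))"
```

```text
t: 17.97
ee_pos: [0.501, -0.1325, 0.0285]
ee_rot: [0.0, 0.733, 0.681, 0.0]
force: [-0.0, 0.6, 0.6]
opening: 0.996
t: 18.8
ee_pos: [0.5053, -0.0724, 0.1604]
ee_rot: [0.001, 0.732, 0.681, -0.0]
force: [0.9, -0.4, -0.1]
opening: 0.999
t 18.8 at [ 0.5053 -0.0724  0.1604] f [ 0.9 -0.4 -0.1] op 0.999
 turn first [ 0.      0.0002 -0.0385]  then shift [3.944 0.294 0.087]  (shift unturned [ 3.9   -0.658  0.082] )
[[ 0.4861 -0.1295  0.038 ]
 [ 0.4999 -0.1569  0.0395]
 [ 0.5024 -0.1211  0.0399]
 [ 0.4892 -0.0957  0.0395]
 [ 0.5125 -0.1488  0.0389]]
```

View pics/w13.png

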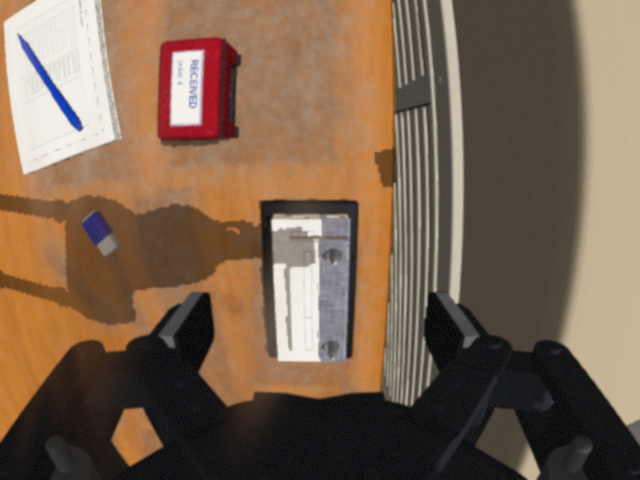

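```bash
python3 -m pendant '[0,0,0,0,0,-0.0193,0,0,0,0,0,-0.0192,0.282,0.021,0,0,0,0,0.282,0.021,0,0,0,0,0.282,0.021,0,0,0,0,0.282,0.021,0,0,0,0,0.282,0.021,0,0,0,0,0.282,0.021,0,0,0,0,0.282,0.021,0,0,0,0,0.282,0.021,0,0,0,0,0.282,0.021,0,0,0,0,0.282,0.021,0,0,0,0,0.282,0.021,0,0,0,0,0.282,0.021,0,0,0,0,0.282,0.021,0,0,0,0,0.282,0.021,0,0,0,0,0,0,0,0,0,0,0,0,0,0,0,0,0,0,0,0,0,0]'
python3 -c "
from h import *
go(.46,.40,0.15,.17);shot('wrist','w14')"
```

```text
t: 20.43
ee_pos: [0.4612, 0.3993, 0.1597]
ee_rot: [0.001, 0.645, 0.764, -0.001]
force: [0.4, 0.3, 0.3]
opening: 1.003
t 20.43 at [0.4612 0.3993 0.1597] f [0.4 0.3 0.3] op 1.003
 turn first [-0.0001  0.0004 -0.0003]  then shift [ 0.007 -0.009  0.081]  (shift unturned [ 0.008 -0.009  0.081] )
```

View pics/w14.png

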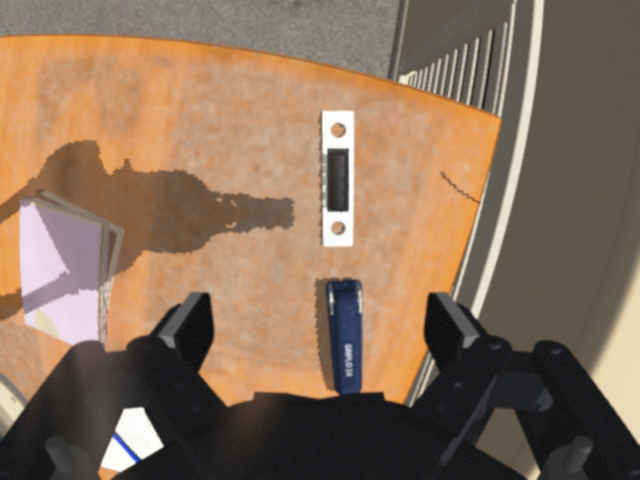

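```bash
python3 - <<'E'
from h import *
r=block("w14",(312,102,364,256),.006,vmin=150);print(r)
z=np.load("pics/w14.npz");h=onplane("wrist",[[338.5,130],[338,228.5]],.006,(z['pos'],z['rot']));v=h[0]-h[1];a=-np.arctan2(v[0],v[1]);print(h,h.mean(0),a)
go(*h.mean(0)[:2],.008,a)
E
```

```text
((470.33099365234375, 433.2042236328125), (25.781410217285156, 111.18974304199219), 10.241915702819824)
[[0.46409406 0.47233912 0.006     ]
 [0.47785607 0.39349613 0.006     ]] [0.47097507 0.43291763 0.006     ] 0.17280862897334676
t 20.48 at [0.4613 0.3989 0.1599] f [ 0.9 -0.4 -0.5] op 1.0
 turn first [-0.      0.0003 -0.0009]  then shift [0.265 0.128 1.266]  (shift unturned [0.268 0.127 1.265] )
```

View pics/w14_m.png

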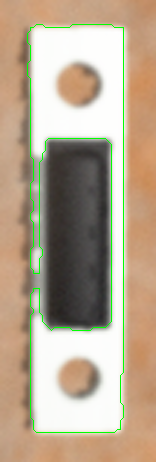

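```bash
python3 -m pendant '[0.132,0.062,0.1,0,0,-0.0008,0.132,0.062,0.15,0,0,0,0,0,0.25,0,0,0,0,0,0.25,0,0,0,0,0,0.25,0,0,0,0,0,0.1,0,0,0,0,0,0.03,0,0,0,0,0,0,0,0,0,0,0,0,0,0,0,0,0,0,0,0,0]' 
python3 -c "
from h import *
go(.4707,.4331,0.009,.175)"
```

```text
t: 21.32
ee_pos: [0.4717, 0.4348, 0.027]
ee_rot: [0.001, 0.643, 0.766, 0.002]
force: [0.5, -0.7, -0.1]
opening: 0.998
t 21.32 at [0.4717 0.4348 0.027 ] f [ 0.5 -0.7 -0.1] op 0.998
 turn first [ 0.0007 -0.0002 -0.0003]  then shift [-0.013 -0.011  0.15 ]  (shift unturned [-0.013 -0.011  0.15 ] )
```

```bash
python3 -m pendant '[-0.012,-0.007,0.07,0.0004,0,0,0,0,0.07,0,0,0,0,0,0,0,0,0,0,0,0,0,0,0]'
python3 -c "
from h import *
go(.4707,.4331,0.009,.175)"
```

```text
t: 21.65
ee_pos: [0.469, 0.4321, 0.0073]
ee_rot: [-0.001, 0.643, 0.766, -0.002]
force: [-0.7, 0.1, -0.4]
opening: 0.999
t 21.65 at [0.469  0.4321 0.0073] f [-0.7  0.1 -0.4] op 0.999
 turn first [-0.0005  0.0002 -0.0003]  then shift [ 0.005  0.015 -0.014]  (shift unturned [ 0.005  0.015 -0.014] )
```

```bash
python3 -m pendant '[0.004,0.01,-0.012,-0.0003,0,0,0,0,0,0,0,0,0,0,0,0,0,0,0,0,0,0,0,0,0,0,0,0,0,0,0,0,0,0,0,0,0,0,0,0,0,0,0,0,0,0,0,0,0,0,0,0,0,0]' 1 40
python3 -c "
from h import *
go(.4707,.4331,0.009,.175);shot('wrist','w15')"
```

```text
t: 22.4
ee_pos: [0.4709, 0.4334, 0.0097]
ee_rot: [0.0, 0.643, 0.766, 0.0]
force: [0.2, 0.9, 1.9]
opening: 0.124
t 22.4 at [0.4709 0.4334 0.0097] f [0.2 0.9 1.9] op 0.124
 turn first [ 0.0001  0.0001 -0.0003]  then shift [-0.002 -0.002  0.006]  (shift unturned [-0.002 -0.002  0.006] )
```

View pics/w15.png

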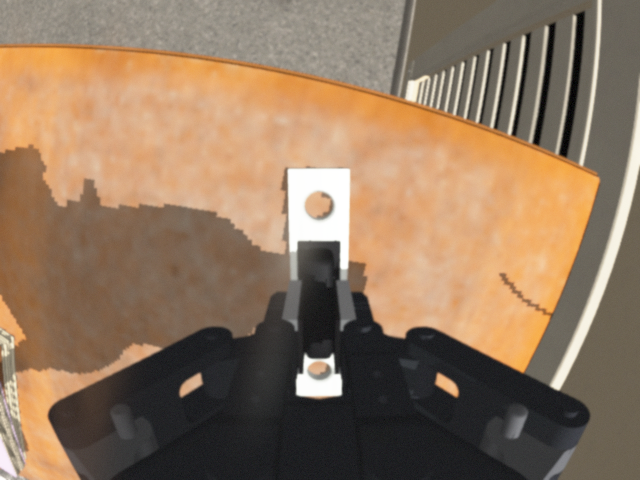

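```bash
python3 - <<'E'
from h import *
z=np.load("pics/w15.npz");pose=(z['pos'],z['rot'])
W=onplane("wrist",[[319.3,205.5],[319.5,169],[319,370]],.006,pose)
print(((W-pose[0])@q2R(pose[1])).round(4))
E
python3 -m pendant '[0,0,-0.15,0,0,0,0,0,-0.25,0,0,0,0,0,-0.25,0,0,0,0,0,-0.25,0,0,0,0,0,0,0,0,0,0,0,0,0,0,0]'
python3 -c "
from h import *
go(.512,-.133,0.118,-.0735)"
```

```text
[[ 0.0401 -0.0003  0.0037]
 [ 0.0547 -0.0002  0.0037]
 [-0.0387 -0.0003  0.0037]]
t: 22.95
ee_pos: [0.4716, 0.434, 0.1193]
ee_rot: [0.001, 0.643, 0.766, 0.002]
force: [-1.1, 0.3, -1.9]
opening: 0.125
t 22.95 at [0.4716 0.434  0.1193] f [-1.1  0.3 -1.9] op 0.125
 turn first [ 0.0005 -0.0003  0.0393]  then shift [-4.687  0.683  0.011]  (shift unturned [-4.712e+00 -4.830e-01  4.000e-03] )
```

```bash
python3 -m pendant '[0,0,0,0,0,0.0196,0,0,0,0,0,0.0196,-0.276,0.04,0,0,0,0,-0.276,0.04,0,0,0,0,-0.276,0.04,0,0,0,0,-0.276,0.04,0,0,0,0,-0.276,0.04,0,0,0,0,-0.276,0.04,0,0,0,0,-0.276,0.04,0,0,0,0,-0.276,0.04,0,0,0,0,-0.276,0.04,0,0,0,0,-0.276,0.04,0,0,0,0,-0.276,0.04,0,0,0,0,-0.276,0.04,0,0,0,0,-0.276,0.04,0,0,0,0,-0.276,0.04,0,0,0,0,-0.276,0.04,0,0,0,0,-0.276,0.04,0,0,0,0,-0.271,0.04,0,0,0,0]'
python3 -m pendant '[0,0,0,0,0,0,0,0,0,0,0,0,0,0,0,0,0,0,0,0,0,0,0,0]'
python3 -c "
from h import *
go(.512,-.133,0.075,-.0735)"
```

```text
t: 24.53
ee_pos: [0.5094, -0.1347, 0.1158]
ee_rot: [-0.002, 0.733, 0.681, -0.001]
force: [1.1, 0.1, -0.7]
opening: 0.125
t: 24.87
ee_pos: [0.51, -0.1322, 0.1168]
ee_rot: [-0.001, 0.732, 0.681, -0.001]
force: [0.3, -0.3, -1.5]
opening: 0.126
t 24.87 at [ 0.51   -0.1322  0.1168] f [ 0.3 -0.3 -1.5] op 0.126
 turn first [-0.0004 -0.0001  0.0002]  then shift [-0.005  0.017  0.348]  (shift unturned [-0.006  0.018  0.348] )
```

```bash
python3 -m pendant '[-0.005,0.015,0.12,-0.0003,0,0,0,0,0.12,0,0,0,0,0,0.11,0,0,0,0,0,0,0,0,0,0,0,0,0,0,0,0,0,0,0,0,0]'
python3 -c "
from h import *
go(.512,-.133,0.05,-.0735); shot('wrist','w16')
p=cv2.imread('pics/w16.png'); cv2.imwrite('pics/w16c.png',cv2.resize(p[150:400,220:420],None,fx=2.4,fy=2.4))"
```

```text
t: 25.37
ee_pos: [0.5133, -0.1336, 0.0764]
ee_rot: [0.001, 0.732, 0.681, 0.001]
force: [0.6, -0.3, -1.9]
opening: 0.126
t 25.37 at [ 0.5133 -0.1336  0.0764] f [ 0.6 -0.3 -1.9] op 0.126
 turn first [0.0004 0.0001 0.0003]  then shift [ 0.005 -0.011  0.22 ]  (shift unturned [ 0.005 -0.011  0.22 ] )
```

View pics/w16c.png

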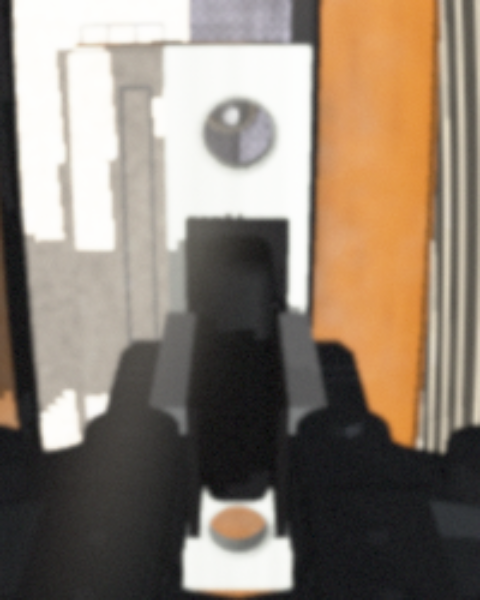

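```bash
python3 -m pendant '[0.003,-0.010,0.02,0.0003,0,0,0,0,0.06,0,0,0,0,0,0.06,0,0,0,0,0,0.05,0,0,0,0,0,0.03,0,0,0,0,0,0,0,0,0,0,0,0,0,0,0]'
python3 -c "
from h import *
go(.512,-.133,0.05,-.0735);shot('wrist','w17')"
```

```text
t: 26.0
ee_pos: [0.5112, -0.1338, 0.0497]
ee_rot: [-0.0, 0.732, 0.681, -0.0]
force: [-2.0, 0.4, 5.6]
opening: 0.125
t 26.0 at [ 0.5112 -0.1338  0.0497] f [-2.   0.4  5.6] op 0.125
 turn first [-0.0002  0.      0.0001]  then shift [ 0.007  0.007 -0.003]  (shift unturned [ 0.007  0.007 -0.003] )
```

View pics/w17.png

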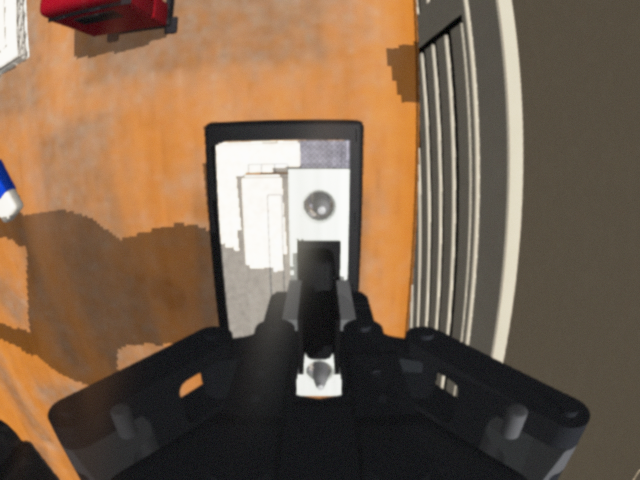

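```bash
python3 -m pendant '[0,0,0,0,0,0,0,0,0,0,0,0,0,0,0,0,0,0,0,0,0,0,0,0,0,0,0,0,0,0,0,0,0,0,0,0]' -1
python3 -m pendant '[0,0,-0.1,0,0,0,0,0,-0.3,0,0,0,0,0,-0.3,0,0,0,0,0,-0.3,0,0,0,0,0,-0.2,0,0,0,0.25,-0.15,0,0,0,0,0.25,-0.15,0,0,0,0,0.25,-0.15,0,0,0,0,0.25,-0.15,0,0,0,0,0.15,-0.05,0,0,0,0,0,0,0,0,0,0,0,0,0,0,0,0]'
python3 -c "
from h import *
go(.44,.035,0.07,-.07);shot('wrist','w18')"
```

```text
t: 26.55
ee_pos: [0.5117, -0.134, 0.0493]
ee_rot: [0.0, 0.732, 0.681, -0.0]
force: [0.1, 0.0, -0.1]
opening: 0.956
t: 27.55
ee_pos: [0.4439, 0.01, 0.1936]
ee_rot: [0.001, 0.732, 0.682, -0.0]
force: [0.5, -0.8, 0.2]
opening: 1.001
t 27.55 at [0.4439 0.01   0.1936] f [ 0.5 -0.8  0.2] op 1.001
 turn first [ 0.0002  0.0002 -0.0001]  then shift [ 0.206 -0.047  1.03 ]  (shift unturned [ 0.207 -0.048  1.03 ] )
```

View pics/w18.png

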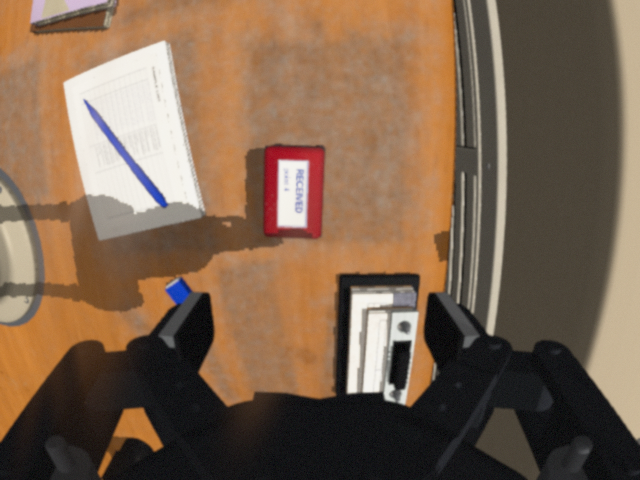

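```bash
python3 - <<'E'
from h import *
z=np.load("pics/w18.npz");p=z['p'];pose=(z['pos'],z['rot'])
x0,y0=250,130;c=p[130:255,250:340].astype(int)
m=((c[:,:,0]>c[:,:,1]*2.2)&(c[:,:,0]>110)&(c[:,:,2]>c[:,:,1]*.75)).astype(np.uint8)
m=cv2.morphologyEx(m,cv2.MORPH_OPEN,np.ones((3,3)))
k=max(cv2.findContours(m,0,2)[0],key=cv2.contourArea);k=cv2.convexHull(k).reshape(-1,2)+[x0,y0]
for zz in(.066,.05):
  r=cv2.minAreaRect((onplane("wrist",k,zz,pose)[:,:2]*1000).astype(np.float32));print(r)
print(pts("wrist",[[295,190],[270,200],[317,190]],z['d'],pose).round(4))
print(onplane("wrist",[[265,146],[325,147],[322,237],[264,236]],.066,pose).round(4))
E
```

```text
((426.8859558105469, 36.79926681518555), (66.92872619628906, 42.24755096435547), 84.37125396728516)
((425.634033203125, 34.33842849731445), (70.90538787841797, 44.757755279541016), 84.37124633789062)
[[0.4282 0.0384 0.0647]
 [0.4089 0.0323 0.0645]
 [0.4443 0.0376 0.0673]]
[[0.4091 0.0726 0.066 ]
 [0.4523 0.0684 0.066 ]
 [0.4455 0.0015 0.066 ]
 [0.4018 0.0054 0.066 ]]
```

```bash
python3 -c "
from h import *
go(.427,.0365,0.032,-.098)"
```

```text
t 27.6 at [0.4445 0.0092 0.1936] f [ 1.2 -0.3 -0.5] op 0.999
 turn first [0.0002 0.0002 0.0041]  then shift [ 0.212 -0.167  1.346]  (shift unturned [ 0.219 -0.163  1.346] )
```

```bash
python3 -m pendant '[0.106,-0.083,0,0,0,0.0041,0.106,-0.084,0.1,0,0,0,0,0,0.25,0,0,0,0,0,0.25,0,0,0,0,0,0.25,0,0,0,0,0,0.25,0,0,0,0,0,0.14,0,0,0,0,0,0,0,0,0,0,0,0,0,0,0,0,0,0,0,0,0]' 
python3 -c "
from h import *
go(.427,.0365,0.032,-.098)"
```

```text
t: 28.43
ee_pos: [0.4278, 0.0357, 0.0453]
ee_rot: [0.001, 0.741, 0.671, 0.0]
force: [0.9, -0.1, -0.3]
opening: 0.998
t 28.43 at [0.4278 0.0357 0.0453] f [ 0.9 -0.1 -0.3] op 0.998
 turn first [ 0.0003  0.0001 -0.0003]  then shift [ 0.006 -0.007  0.111]  (shift unturned [ 0.006 -0.008  0.111] )
```

```bash
python3 -m pendant '[0.005,-0.006,0.055,0,0,0,0,0,0.055,0,0,0,0,0,0,0,0,0,0,0,0,0,0,0]'
python3 -m pendant '[0,0,0,0,0,0,0,0,0,0,0,0,0,0,0,0,0,0,0,0,0,0,0,0,0,0,0,0,0,0,0,0,0,0,0,0,0,0,0,0,0,0,0,0,0,0,0,0]' 1 40
python3 -m pendant '[0,0,-0.1,0,0,0,0,0,-0.25,0,0,0,0,0,-0.25,0,0,0,0,0,-0.25,0,0,0,0,0,-0.1,0,0,0,0,0,0,0,0,0,0,0,0,0,0,0]'
python3 -c "
from h import *
go(.481,-.2795,0.15,-.0735);shot('wrist','w19')"
```

```text
t: 28.77
ee_pos: [0.4254, 0.0371, 0.0313]
ee_rot: [0.0, 0.741, 0.671, -0.0]
force: [-0.0, -1.0, -0.4]
opening: 0.999
t: 29.43
ee_pos: [0.4258, 0.0372, 0.0316]
ee_rot: [0.0, 0.741, 0.671, 0.0]
force: [0.6, -0.0, 5.0]
opening: 0.521
t: 30.02
ee_pos: [0.4253, 0.0372, 0.1451]
ee_rot: [0.0, 0.741, 0.671, -0.0]
force: [-0.5, 0.4, -0.7]
opening: 0.516
t 30.02 at [0.4253 0.0372 0.1451] f [-0.5  0.4 -0.7] op 0.516
 turn first [ 0.0001  0.0001 -0.004 ]  then shift [-2.598  0.657 -0.041]  (shift unturned [-2.58   0.722 -0.038] )
```

View pics/w19.png

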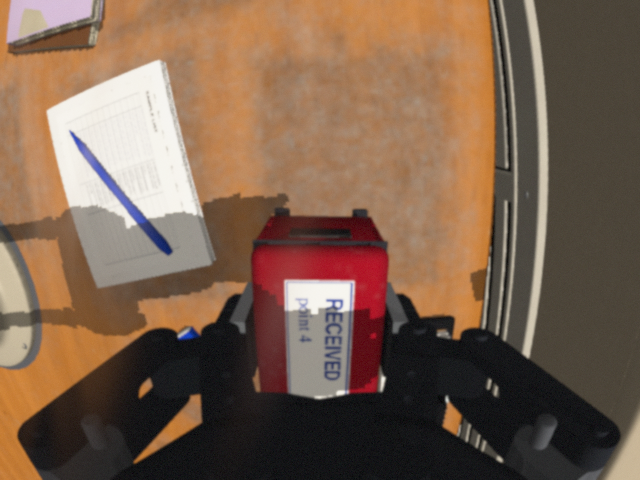

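```bash
python3 -m pendant '[-0.258,0.072,0,0,0,0,-0.258,0.072,0,0,0,0,-0.258,0.072,0,0,0,0,-0.258,0.072,0,0,0,0,-0.258,0.072,0,0,0,0,-0.258,0.072,0,0,0,0,-0.258,0.072,0,0,0,0,-0.258,0.072,0,0,0,0,-0.258,0.072,0,0,0,0,-0.258,0.072,0,0,0,0,0,0,0,0,0,0,0,0,0,0,0,0,0,0,0,0,0,0]'
python3 -c "
from h import *
go(.481,-.2795,0.032,-.098)"
```

```text
t: 31.15
ee_pos: [0.4796, -0.2782, 0.1433]
ee_rot: [-0.002, 0.741, 0.671, -0.0]
force: [0.4, 0.5, -1.7]
opening: 0.52
t 31.15 at [ 0.4796 -0.2782  0.1433] f [ 0.4  0.5 -1.7] op 0.52
 turn first [-0.0007 -0.0004 -0.0002]  then shift [-0.009  0.013  0.927]  (shift unturned [-0.012  0.017  0.927] )
```

```bash
python3 -m pendant '[0,0,0.2,-0.0003,-0.0002,0,0,0,0.2,0,0,0,0,0,0.2,0,0,0,0,0,0.15,0,0,0,0,0,0.1,0,0,0,0,0,0.04,0,0,0,0,0,0,0,0,0,0,0,0,0,0,0]'
python3 -c "
from h import *
go(.481,-.2795,0.032,-.098)"
```

```text
t: 31.82
ee_pos: [0.4811, -0.2787, 0.0388]
ee_rot: [0.001, 0.741, 0.672, 0.0]
force: [-0.3, -0.4, -1.1]
opening: 0.519
t 31.82 at [ 0.4811 -0.2787  0.0388] f [-0.3 -0.4 -1.1] op 0.519
 turn first [0.0003 0.0002 0.    ]  then shift [-0.006 -0.     0.057]  (shift unturned [-0.006 -0.     0.057] )
```

```bash
python3 -m pendant '[0,0,0.03,0.0003,0.0002,0,0,0,0.02,0,0,0,0,0,0.007,0,0,0,0,0,0,0,0,0,0,0,0,0,0,0]'
```

```text
t: 32.23
ee_pos: [0.4812, -0.2798, 0.0321]
ee_rot: [0.0, 0.741, 0.671, -0.0]
force: [0.4, 0.3, -0.7]
opening: 0.514
```

```bash
python3 -m pendant '[0,0,0.006,0,0,0,0,0,0,0,0,0,0,0,0,0,0,0]'; python3 -m pendant '[0,0,0,0,0,0,0,0,0,0,0,0,0,0,0,0,0,0,0,0,0,0,0,0,0,0,0,0,0,0]' -1
python3 -m pendant '[0,0,-0.1,0,0,0,0,0,-0.25,0,0,0,0,0,-0.3,0,0,0,0,0,-0.3,0,0,0,0,0,-0.2,0,0,0,0.2,0,0,0,0,0,0.2,0,0,0,0,0,0.1,0,0,0,0,0,0,0,0,0,0,0,0,0,0,0,0,0]'
python3 -c "
from h import *
go(.50,.24,0.18,.25);shot('wrist','w20')"
```

```text
t: 32.48
ee_pos: [0.4814, -0.2799, 0.0317]
ee_rot: [0.001, 0.741, 0.671, -0.0]
force: [-1.2, 0.5, 4.0]
opening: 0.519
t: 32.9
ee_pos: [0.4811, -0.2796, 0.031]
ee_rot: [0.0, 0.741, 0.671, -0.0]
force: [0.3, -0.2, 0.4]
opening: 0.999
t: 33.73
ee_pos: [0.487, -0.2198, 0.1688]
ee_rot: [0.0, 0.741, 0.672, -0.001]
force: [0.2, -0.7, -0.8]
opening: 0.999
t 33.73 at [ 0.487  -0.2198  0.1688] f [ 0.2 -0.7 -0.8] op 0.999
 turn first [-0.0001  0.0002 -0.0552]  then shift [ 3.686  1.053 -0.093]  (shift unturned [ 3.824 -0.263 -0.098] )
```

View pics/w20.png

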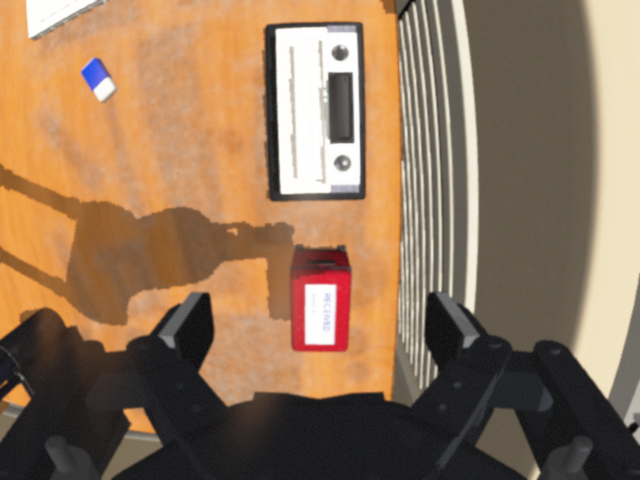

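```bash
python3 -c "
from h import *
go(.49,.26,0.17,.2)"
```

```text
t 33.78 at [ 0.4871 -0.2204  0.1688] f [ 0.  -0.6 -0.3] op 1.002
 turn first [-0.0001  0.0002 -0.0474]  then shift [ 3.919  0.819 -0.01 ]  (shift unturned [ 3.987 -0.367 -0.016] )
```

```bash
python3 -m pendant '[0,0,0,0,0,-0.0158,0,0,0,0,0,-0.0158,0,0,0,0,0,-0.0158,0.28,0.0585,0,0,0,0,0.28,0.0585,0,0,0,0,0.28,0.0585,0,0,0,0,0.28,0.0585,0,0,0,0,0.28,0.0585,0,0,0,0,0.28,0.0585,0,0,0,0,0.28,0.0585,0,0,0,0,0.28,0.0585,0,0,0,0,0.28,0.0585,0,0,0,0,0.28,0.0585,0,0,0,0,0.28,0.0585,0,0,0,0,0.28,0.0585,0,0,0,0,0.28,0.0585,0,0,0,0,0.28,0.0585,0,0,0,0,0,0,0,0,0,0,0,0,0,0,0,0,0,0,0,0,0,0]'
python3 -c "
from h import *
go(.50,.28,0.03,.2);shot('wrist','w21')"
```

```text
t: 35.45
ee_pos: [0.4908, 0.2598, 0.1682]
ee_rot: [0.0, 0.633, 0.774, -0.001]
force: [-0.2, -0.6, -0.7]
opening: 1.002
t 35.45 at [0.4908 0.2598 0.1682] f [-0.2 -0.6 -0.7] op 1.002
 turn first [-0.0002  0.0003 -0.0001]  then shift [0.15  0.108 1.151]  (shift unturned [0.152 0.11  1.151] )
```

View pics/w21.png

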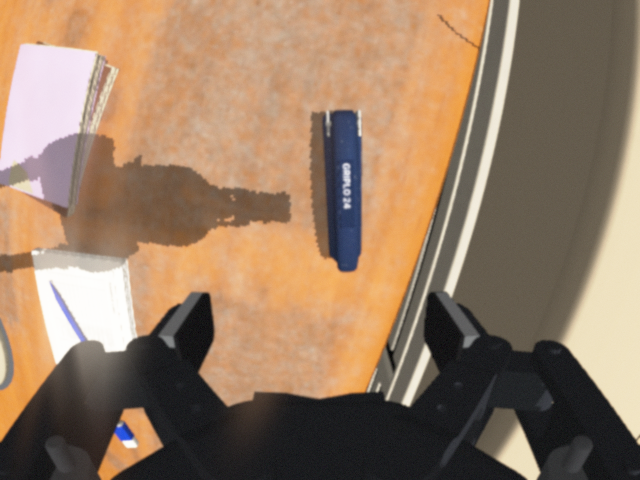

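```bash
python3 - <<'E'
from h import *
z=np.load("pics/w21.npz");p=z['p'];pose=(z['pos'],z['rot'])
cv2.imwrite('pics/w21c.png',cv2.resize(p[95:285,290:400,::-1],None,fx=3.1,fy=3.1,interpolation=cv2.INTER_CUBIC))
c=p[95:285,300:390].astype(int); m=((c[:,:,2]>c[:,:,0]*1.25)&(c[:,:,2]>45)).astype(np.uint8)
k=max(cv2.findContours(m,0,2)[0],key=cv2.contourArea).reshape(-1,2)+[300,95]
for zz in(.046,.03): print(cv2.minAreaRect((onplane("wrist",k,zz,pose)[:,:2]*1000).astype(np.float32)))
P=pts("wrist",[[346,u] for u in range(115,265,15)],z['d'],pose);print(P.round(4))
E
```

```text
((502.82220458984375, 288.7371826171875), (23.679391860961914, 117.68211364746094), 12.570305824279785)
((504.4015808105469, 286.41998291015625), (25.11553192138672, 124.8193588256836), 12.570331573486328)
[[0.4933 0.3445 0.0361]
 [0.4952 0.3335 0.0413]
 [0.4974 0.3229 0.0427]
 [0.4994 0.3125 0.0455]
 [0.5016 0.3019 0.0452]
 [0.5039 0.2913 0.0455]
 [0.5064 0.2804 0.0447]
 [0.5086 0.2697 0.0459]
 [0.5116 0.2575 0.0416]
 [0.5142 0.2459 0.0416]]
```

View pics/w21c.png

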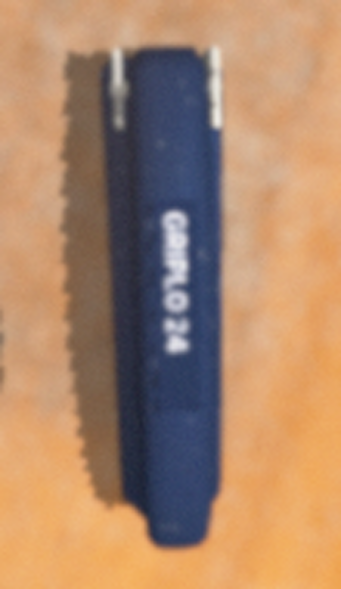

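```bash
python3 -c "
from h import *
go(.505,.287,0.024,.219)"
```

```text
t 35.5 at [0.4907 0.2593 0.1683] f [ 0.1  0.  -0.1] op 1.0
 turn first [-0.0001  0.0003 -0.0033]  then shift [0.199 0.166 1.203]  (shift unturned [0.205 0.163 1.202] )
```

```bash
python3 -m pendant '[0.1,0.083,0,0,0,-0.0033,0.1,0.083,0.1,0,0,0,0,0,0.25,0,0,0,0,0,0.25,0,0,0,0,0,0.25,0,0,0,0,0,0.2,0,0,0,0,0,0.05,0,0,0,0,0,0,0,0,0,0,0,0,0,0,0,0,0,0,0,0,0]' 
python3 -c "
from h import *
go(.505,.287,0.024,.219)"
```

```text
t: 36.33
ee_pos: [0.5066, 0.2883, 0.0386]
ee_rot: [0.001, 0.626, 0.78, 0.001]
force: [-0.6, -0.1, -0.0]
opening: 1.001
t 36.33 at [0.5066 0.2883 0.0386] f [-0.6 -0.1 -0. ] op 1.001
 turn first [ 0.0006  0.     -0.    ]  then shift [-0.007 -0.015  0.122]  (shift unturned [-0.007 -0.016  0.122] )
```

```bash
python3 -m pendant '[-0.007,-0.008,0.06,0.0003,0,0,0,0,0.05,0,0,0,0,0,0,0,0,0,0,0,0,0,0,0]'
python3 -m pendant '[0,0,0,0,0,0,0,0,0,0,0,0,0,0,0,0,0,0,0,0,0,0,0,0,0,0,0,0,0,0,0,0,0,0,0,0,0,0,0,0,0,0,0,0,0,0,0,0]' 1 50
python3 -m pendant '[0,0,-0.1,0,0,0,0,0,-0.2,0,0,0,0,0,-0.25,0,0,0,0,0,-0.25,0,0,0,0,0,0,0,0,0,0,0,0,0,0,0]'
python3 -c "
from h import *
go(.393,-.124,0.12,-.0735);shot('wrist','w22')"
```

```text
t: 36.67
ee_pos: [0.5038, 0.2871, 0.0235]
ee_rot: [-0.0, 0.625, 0.78, -0.001]
force: [-0.9, -0.2, -0.3]
opening: 1.003
t: 37.33
ee_pos: [0.5046, 0.2874, 0.0239]
ee_rot: [-0.0, 0.625, 0.78, -0.0]
force: [0.3, -0.2, 2.3]
opening: 0.215
t: 37.83
ee_pos: [0.5049, 0.2876, 0.1209]
ee_rot: [0.0, 0.625, 0.78, 0.0]
force: [0.7, -0.3, -2.5]
opening: 0.213
t 37.83 at [0.5049 0.2876 0.1209] f [ 0.7 -0.3 -2.5] op 0.213
 turn first [ 0.0002 -0.      0.0467]  then shift [-3.49  -0.678  0.007]  (shift unturned [-3.144 -1.658  0.006] )
```

View pics/w22.png

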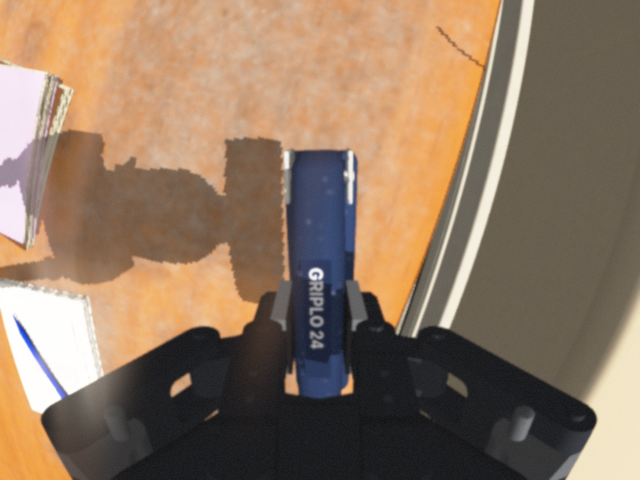

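```bash
python3 -m pendant '[0,0,0,0,0,0.0156,0,0,0,0,0,0.0156,0,0,0,0,0,0.0156,-0.269,-0.054,0,0,0,0,-0.269,-0.054,0,0,0,0,-0.269,-0.054,0,0,0,0,-0.269,-0.054,0,0,0,0,-0.269,-0.054,0,0,0,0,-0.269,-0.054,0,0,0,0,-0.269,-0.054,0,0,0,0,-0.269,-0.054,0,0,0,0,-0.269,-0.054,0,0,0,0,-0.269,-0.054,0,0,0,0,-0.269,-0.054,0,0,0,0,-0.269,-0.054,0,0,0,0,-0.269,-0.054,0,0,0,0,0,0,0,0,0,0,0,0,0,0,0,0,0,0,0,0,0,0]'
python3 -c "
from h import *
go(.39,-.124,0.025,-.0735);shot('wrist','w23')"
```

```text
t: 39.47
ee_pos: [0.3878, -0.1241, 0.1189]
ee_rot: [-0.002, 0.733, 0.68, -0.001]
force: [-0.6, 0.9, -2.1]
opening: 0.214
t 39.47 at [ 0.3878 -0.1241  0.1189] f [-0.6  0.9 -2.1] op 0.214
 turn first [-0.0008 -0.0002 -0.0003]  then shift [0.002 0.018 0.782]  (shift unturned [0.001 0.022 0.782] )
```

View pics/w23.png

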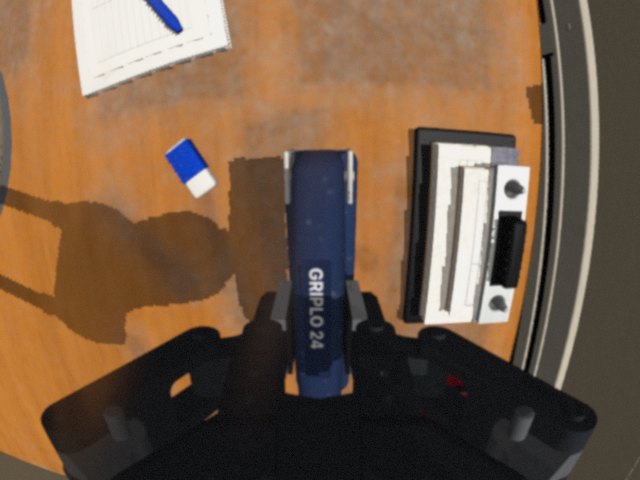

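```bash
python3 -m pendant '[0,0,0.2,-0.0004,0,0,0,0,0.2,0,0,0,0,0,0.15,0,0,0,0,0,0.1,0,0,0,0,0,0.05,0,0,0,0,0,0,0,0,0,0,0,0,0,0,0,0,0,0,0,0,0]'
python3 -c "
from h import *
go(.39,-.124,0.024,-.0735)"
```

```text
t: 40.18
ee_pos: [0.3899, -0.1249, 0.0368]
ee_rot: [0.001, 0.733, 0.681, 0.0]
force: [-1.0, 0.4, -1.4]
opening: 0.216
t 40.18 at [ 0.3899 -0.1249  0.0368] f [-1.   0.4 -1.4] op 0.216
 turn first [0.0004 0.0003 0.    ]  then shift [0.007 0.    0.107]  (shift unturned [ 0.007 -0.     0.107] )
```

```bash
python3 -m pendant '[0,0,0.05,0.0002,0.0001,0,0,0,0.04,0,0,0,0,0,0.017,0,0,0,0,0,0,0,0,0,0,0,0,0,0,0]'; python3 -m pendant '[0,0,0.006,0,0,0,0,0,0,0,0,0,0,0,0,0,0,0]'
```

```text
t: 40.6
ee_pos: [0.3895, -0.1251, 0.0238]
ee_rot: [0.0, 0.733, 0.68, -0.0]
force: [-0.6, 2.7, 3.6]
opening: 0.215
t: 40.85
ee_pos: [0.3896, -0.1251, 0.0237]
ee_rot: [0.001, 0.733, 0.68, 0.0]
force: [-0.3, 2.2, 12.1]
opening: 0.216
```

```bash
python3 -m pendant '[0,0,0,0,0,0,0,0,0,0,0,0,0,0,0,0,0,0,0,0,0,0,0,0,0,0,0,0,0,0,0,0,0,0,0,0]' -1
python3 -m pendant '[0,0,-0.1,0,0,0,0,0,-0.25,0,0,0,0,0,-0.3,0,0,0,0,0,-0.3,0,0,0,0,0,-0.3,0,0,0,0,0,-0.3,0,0,0,0.15,0,-0.3,0,0,0,0.15,0,0,0,0,0,0,0,0,0,0,0,0,0,0,0,0,0,0,0,0,0,0,0]'
python3 -c "
from h import *
go(.4,-.1,0.3,-.0735);shot('wrist','w24');shot('top','t24');shot('scene','s24')
p=cv2.imread('pics/s24.png'); cv2.imwrite('pics/s24c.png',cv2.resize(p[170:320,130:450],None,fx=2.5,fy=2.5))"
```

```text
t: 41.35
ee_pos: [0.3891, -0.125, 0.0225]
ee_rot: [-0.0, 0.733, 0.68, -0.0]
force: [0.4, -0.3, 0.4]
opening: 0.995
t: 42.27
ee_pos: [0.3911, -0.0892, 0.2436]
ee_rot: [-0.001, 0.733, 0.681, -0.001]
force: [-0.1, 0.6, -0.3]
opening: 0.998
t 42.27 at [ 0.3911 -0.0892  0.2436] f [-0.1  0.6 -0.3] op 0.998
 turn first [-0.0004  0.0001 -0.    ]  then shift [-0.085  0.08  -0.47 ]  (shift unturned [-0.085  0.079 -0.47 ] )
```

View pics/w24.png

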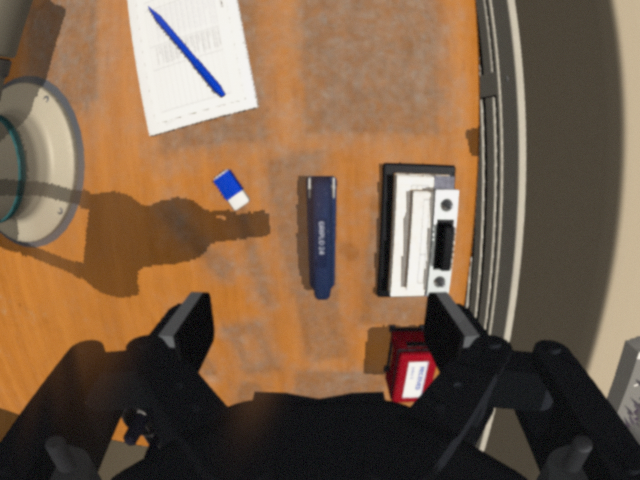

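View pics/s24c.png

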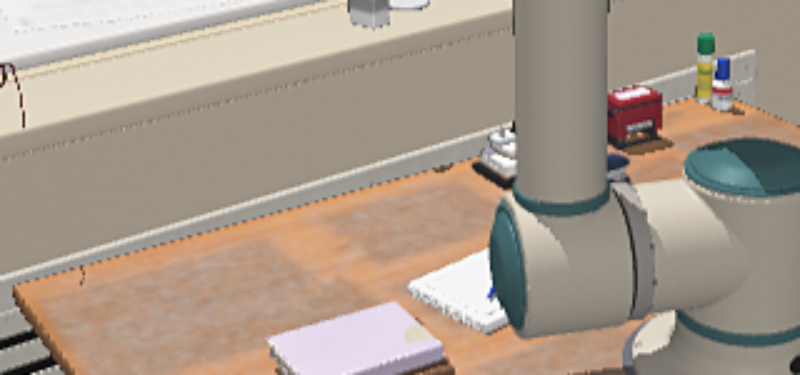

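View pics/t24.png

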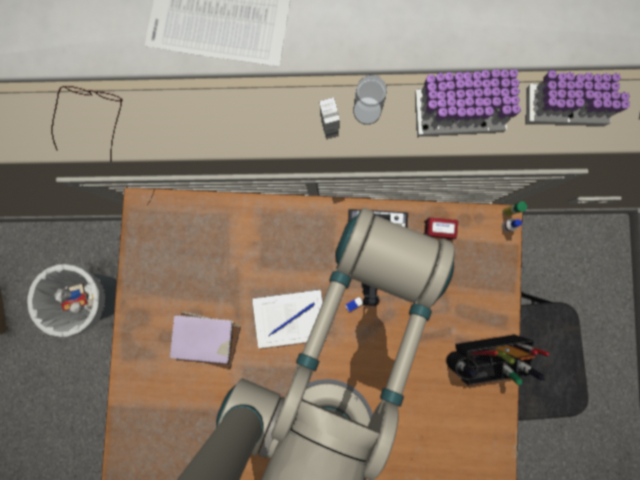

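```bash
python3 - <<'E'
from h import *
z=np.load("pics/w24.npz");p=z['p'];d=z['d'];pose=(z['pos'],z['rot'])
a=-.0735;R=np.array([[np.cos(a),-np.sin(a)],[np.sin(a),np.cos(a)]]);c0=np.array([.493,-.1316])
F=lambda W:np.c_[(W[:,:2]-c0)@R,W[:,2:]].round(4)
print("long",F(pts("wrist",[[400,210],[398,250],[396,285]],d,pose)))
print("short",F(pts("wrist",[[424,210],[420,250],[417,285]],d,pose)))
print("bar",F(pts("wrist",[[446,194],[438,291]],d,pose)), "grip",F(pts("wrist",[[444,245]],d,pose)))
print("barholes",F(onplane("wrist",[[446.5,205],[440,281.5]],.046,pose)))
c=p[165:310,290:350].astype(int); m=((c[:,:,2]>c[:,:,0]*1.25)&(c[:,:,2]>45)).astype(np.uint8)
k=max(cv2.findContours(m,0,2)[0],key=cv2.contourArea).reshape(-1,2)+[290,165]
r=cv2.minAreaRect((onplane("wrist",k,.04,pose)[:,:2]*1000).astype(np.float32));print("stap",r,F(np.array([[r[0][0]/1000,r[0][1]/1000,0]])))
print("stamp top",F(pts("wrist",[[420,375],[412,350]],d,pose)))
t=np.load("pics/t24.npz")['p'].astype(int);q=cv2.imread("pics/top0.png")[:,:,::-1].astype(int)
print("glue/fluid top diff",abs(t-q)[195:240,500:530].max(2).mean())
E
```

```text
long [[-0.024   0.0291  0.0254]
 [-0.024  -0.0126  0.0269]
 [-0.0231 -0.0524  0.0253]]
short [[-0.0024  0.0319  0.0377]
 [-0.0036 -0.0091  0.0381]
 [-0.0036 -0.0471  0.0386]]
bar [[ 0.0166  0.0496  0.0458]
 [ 0.0182 -0.0516  0.0452]] grip [[0.0136 0.0029 0.0603]]
barholes [[ 0.0179  0.0389  0.046 ]
 [ 0.0188 -0.0406  0.046 ]]
stap ((391.9583435058594, -122.98391723632812), (122.10352325439453, 21.101581573486328), 85.36181640625) [[-0.1014  0.0012  0.    ]]
stamp top [[ 0.0046 -0.1435  0.0655]
 [-0.0052 -0.1171  0.0543]]
glue/fluid top diff 2.614074074074074
```

All checks pass; handing in.

```bash
python3 -c "
from workcell import ticket
print(ticket.sign_off())"
```

```text
the job is handed in; nothing more can be done
None
```

I threaded the long block, then the short block, then the press bar over the posts and pushed each down flat. The stamp is standing beside the right-hand end of the file, and the stapler is lying along its front edge. The job was handed in at about 42 s of the 128 s allowed.

Positions below are in the file's frame, from the last wrist-camera view:

| Check | Measured | Wanted |
|---|---|---|
| Top of long block | 25–27 mm | 28 mm |
| Top of short block | 38–39 mm | 40 mm |
| Top of press bar plate | 45–46 mm | 46 mm |
| Press bar holes (x, y) | about (18, ±40) mm | (19, ±40) mm |
| Stapler centre (x, y) | (−101, +1) mm | −145 to −55, within ±55 mm |
| Stapler angle to the file | under 0.01 rad | under 0.25 rad |
| Stamp | upright, about 145 mm right of centre | 95–205 mm |

- **Height readings:** the block tops read up to 3 mm low against nominal. I put this down to depth-camera error, since the arm met resistance at the expected seating height for each piece.
- **Glue stick and correction fluid:** I compared only the before and after top pictures, which showed no change.
- **Stack:** I did not get a clear side view of it, because the arm blocked most of the scene camera's view.

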